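# Scoop the milling balls out from under the low guard

### The job

Three orange milling balls have run into the low blue-walled bay under the clear guard. Using the long-handled scoop, and never the gripper itself, gather the balls out from under the guard without striking it and tip all three into the steel tray. Then lay the scoop down flat and loose on the open bench, clear of the bay and of the tray, and leave the other things on the bench where they are.

Things in the scene. Friction and masses are not known exactly. Their poses are not given: they have to be found in the camera images.
- bay: Low fixed bay without a floor (balls lie on the bench, z = 0), open at one end, no sill. Origin on the bench at the middle of the open mouth; +x points into the bay, z up. Inside 120 mm wide (y +-60), 145 mm deep. Blue side walls 22 mm high, 6 mm thick; rear wall 33 mm high, its foot at x = 145, leaning outwards 12 degrees. 12 mm steel posts outside the side walls (y +-61 to +-73) carry the guard.
- guard: Flat clear plastic roof over the whole bay, fixed, with yellow edge strips above the mouth and at the rear. Same origin and axes as bay. Underside 75 mm, top 85 mm above the bench; x = -9 to +174 mm, y = -74 to +74 mm. It must not be struck or leant on (more than 5 N counts).
- ball0: Orange plastic ball, 28 mm diameter, 25 g; origin at its centre. It rolls with a little resistance and lies still at the start, inside the bay between 50 and 120 mm from the mouth. Pushed by the lip it rolls ahead to the rear wall; there the scoop, pushed on with some 5 to 15 N until its lip is within a few mm of that wall, slides under it.
- ball1: Second orange ball, like ball0.
- ball2: Third orange ball, like ball0.
- scoop: Long-handled scoop, 0.2 kg, lying flat on the bench. Origin on its underside plane below the grip point; +x along the handle to the scoop's mouth, +z up. Green handle x = -64 to 105 mm, 18 mm wide, z = 26 to 46 mm, with a foot at x = -64 to -46 down to z = 0. Aluminium head x = 120 to 205 mm, 104 mm wide, walls 24 to 28 mm high at rear and sides. Centre of mass about 30 mm ahead of the grip.
- scoop_grip (a point): Where to take the handle: centre of its section, 36 mm above the scoop's underside; axes as scoop, so the fingers close along y on an 18 mm width.
- scoop_lip (a point): Middle of the scoop's front edge, 205 mm ahead of the grip point, 1 mm above the underside; axes as scoop. Floor 2.4 mm thick, open in front, side walls end 23 mm behind the lip. The last 8 mm ramp up from the lip to a ridge 1.2 mm above the floor: balls past it stay in unless the scoop is jerked or pitched over about 25 degrees nose-down.
- tray: Open steel tray, 140 mm (x) by 170 mm (y), 50 mm high, walls and floor 4 to 5 mm thick, 0.7 kg, loose on the bench. Origin at the centre of its underside.
- tip_rack: Bystander: blue rack of pipette tips 120 x 85 x 62 mm, origin at the centre of its underside.
- amber_bottle: Bystander: amber bottle, 60 mm diameter, 120 mm high, origin at the centre of its underside.
- jar: Bystander: glass jar with blue cap, 56 mm diameter, 65 mm high, origin at the centre of its underside.
- beaker: Bystander: glass beaker, 70 mm diameter, 90 mm high, origin at the centre of its underside.
- calculator: Bystander: black calculator 130 x 75 x 16 mm, origin at the centre of its underside.
- timer: Bystander: white timer 65 x 65 x 24 mm, origin at the centre of its underside.
There are look-alikes about, which are no part of the job. Of the things that look like the bay, the smallest one is meant. There is more than one size of the tray; the one meant has the size given above.

How it is judged:
By the outcome, as a careful person would: the job done as asked, in the order asked, and still so for the second after the job is handed in, with the robot touching nothing.
It also fails if it takes over 64 s, if anything falls off the work surface, if the arm or the gripper's body presses on something with over 40 N, if the wrist force passes 120 N, or if a joint passes its speed limit or range.

### The arm

A 6-joint arm with a two-finger parallel gripper is mounted at the origin on the work surface. World frame = base frame: x ahead of the robot, y to its left, z up, the work surface at z = 0. Lengths are in mm, angles in degrees, forces in N, time in s.
With the tool pointing down it reaches from about 350 to 850 mm from the base axis. Payload 8.1 kg.
Tool frame: the origin (TCP) lies midway between the tips of the shut fingers; the grasp point (between the pads) lies 19 mm behind it; z points along the fingers, y is the line along which they close (so a half turn about z gives the same grasp; the last joint's range is limited). The gripper opens to 85 mm and grips with 20 to 120 N. Pads are 22 mm wide; open, the fingers measure 114 mm over their backs; the gripper's body (76 mm by 85 mm) begins 54 mm behind the grasp point. The pads swing forward as they close: fully open they stand 13 mm farther back than shut.
Start: joints at [-77.831, 7.471, 85.268, -0, 87.261, -4.893], TCP at [176.071, -573.589, 195.892] pointing down, gripper open.
Joint ranges: [-169.43, 169.43], [-51.17, 129.36], [1.28, 143.12], [-76.62, 256.62], [0, 156.53], [-152.29, 152.29]. Speed limits (degrees/s): [136.94, 136.94, 159.86, 180, 180, 180].

### API

Orientations are given as [roll, pitch, yaw] about the fixed x, y, z axes, in that order (R = Rz(yaw) Ry(pitch) Rx(roll)).
In Python, from bench import sense, snapshot, camera_params, hand_in, masks_of, pinpoint gives the robot as it stands.
- The arm moves only by the tool step_arm, never from a script. Its argument "targets" is a list of rows, each an object with "angular": the turn, a rotation vector about the tool's x, y, z scaled (see below), a list of three; "dp": the shift along the tool's x, y, z scaled (see below), a list of three; "fingers": the closure, from 0 (fully open) to 1 (shut). A call has exactly 8 rows; each row is the pose to reach, as a shift and turn from the pose commanded when the call began, along the tool's axes at that moment, turning the shorter way round; what a row does not reach only later rows make up. The controller multiplies each number of a shift by 0.2 m and each number of a turn by 180 degrees. A row lasts 1/8 s, in which the tool goes at most 62.5 mm and 10.7 degrees, less where a joint would pass 70% of its speed; a pose out of reach is approached as far as the arm can. A call with a number of a shift or a turn outside -1 to 1 is refused whole. A call with a gripper value outside its range is refused whole. The fingers move at their own pace and stop on an object; "newtons" is the grip in N (left out, the last holds). Time passes only in rows, so rows that repeat a pose let the fingers close, or fill a call up. It gives the time, the measured TCP pose, the force, the opening and the grip force at its end, in the units of the state.
- sense(): the state, without advancing time (a new reading comes with each control period).
- snapshot(name): name is "side" or "top" or "wrist"; returns the picture (420x560x3 uint8, blue, green, red); there is no depth.
- camera_params(name): a dict with "vfov" (degrees; the focal length in pixels is half the picture's height over the tangent of half this angle, whatever the lens; pixels are square), "cx", "cy" (the principal point, pixels), "D" ([k1, k2, p1, p2, k3] as OpenCV has them; the pictures are not rectified), "R" (3x3) and "t" (3): a world point X has camera coordinates R X + t. Camera axes: x right, y down, z forward; pixel columns grow to the right and rows downward; lengths in mm; the calibration is good to about 2 mm. A picture is of the moment at which its call begins: read the wrist's pose just before it. camera_params takes no time and is no camera call; for the wrist camera it gives the pose at the moment of the call.
- hand_in(): hands the job in; it is judged then, once.
Trained networks look in the newest picture that a camera, given by its name, has taken for a name from the list of things; names that differ only in an ending like _2 or _b are one class to them, and where a whole thing is asked for, a point or a joint stands for the part that bears it (a point fixed in the world has none). Each returns a list of dicts, best first, with "conf" (0 to 1); they miss things now and then, are a little off and sometimes report something else, mostly with a low value. They report only what shows in the picture. A call takes as long as a camera call. They do not tell look-alikes from the thing itself.
- masks_of(camera, label): "pixels" (420x560 bool, what is visible of it) and "at" ([column, row] in pixels, amid what is visible of it).
- pinpoint(camera, label): "at" ([column, row] in pixels: a listed point, or the origin of a listed thing).
The state is a dict: "time": time; "joint_pos": joint angles; "qd": joint speeds; "joint_efforts": joint torques, N m; "tool_pos": TCP position; "tcp_rot": TCP orientation; "ft_force": force on the tool from outside, world axes, zero at the start; "wrist_torque": the same for the moment, N m; "finger_gap": finger opening in mm; "grip_force": force on a finger pad.
Only numpy, scipy, OpenCV 4.12 (cv2) and the standard library are available. Lean on these libraries where they do the work, as an engineer would, in place of code of your own. Each camera call takes 0.05 s, during which the arm holds its last target. There are 200 camera calls.

## Working session

There is one attempt and no reset: what is moved stays moved. The work goes in short steps, Python scripts to look and compute and a tool call to move; the robot and the scene stay as the last step left them, time stands still between calls to the robot, and variables do not carry over. Pictures are saved under pics/ and viewed, at most 10 in all, crops included, and the job is handed in when it is done.

Besides the shell and the picture viewer there is one more tool, called after ">>>" by a JSON object that holds its "name" and its "arguments". step_arm: Moves the arm, as the interface text tells. Its arguments: {"type":"object","properties":{"targets":{"type":"array","items":{"type":"object","properties":{"angular":{"type":"array","items":{"type":"number","minimum":-1,"maximum":1}},"dp":{"type":"array","items":{"type":"number","minimum":-1,"maximum":1}},"fingers":{"type":"number"}}}},"newtons":{"type":"number"}},"required":["targets"]}

```bash
mkdir -p pics; ls; cat > h.py <<'E'
import numpy as np, cv2
from bench import *
from scipy.spatial.transform import Rotation as Ro
def K(p): 
    f=210/np.tan(np.radians(p['vfov']/2)); return np.array([[f,0,p['cx']],[0,f,p['cy']],[0,0,1.]])
def ray(p,uv,z):
    u=cv2.undistortPoints(np.array([[uv]],float),K(p),np.array(p['D'],float))[0,0]
    R=np.array(p['R']);t=np.array(p['t']);c=-R.T@t;d=R.T@np.array([u[0],u[1],1]);return c+d*(z-c[2])/d[2]
def proj(p,X):
    R=np.array(p['R']);return cv2.projectPoints(np.array(X,float).reshape(-1,3),cv2.Rodrigues(R)[0],np.array(p['t'],float),K(p),np.array(p['D'],float))[0][:,0]
E
python3 - <<'E'
from h import *
for c in ['top','side']:
    im=snapshot(c); cv2.imwrite(f'pics/{c}0.png',im); p=camera_params(c)
    print(c,(-np.array(p['R']).T@p['t']).round())
    for l,z in [('bay',0),('guard',0),('ball0',14),('scoop',0),('scoop_grip',36),('scoop_lip',1),('tray',0),('tip_rack',0),('amber_bottle',0),('jar',0),('beaker',0),('calculator',0),('timer',0)]:
        for d in pinpoint(c,l):
            if d['conf']>.2: print(l,round(d['conf'],2),np.round(d['at']),ray(p,d['at'],z).round(1)[:2])
print(sense())
E
```

```text
pics
top [ 332.   44. 1565.]
bay 0.81 [142. 226.] [405.8 503.7]
bay 0.67 [183. 236.] [371.5 352.3]
bay 0.6 [405. 298.] [ 150.5 -441.4]
bay 0.57 [240. 198.] [509.7 149.4]
guard 0.89 [241. 198.] [510.5 147.2]
guard 0.78 [406. 294.] [ 164.7 -444.5]
guard 0.77 [139. 227.] [402.5 513.8]
guard 0.58 [181. 237.] [369.4 360.2]
guard 0.45 [286. 123.] [786.6 -15.4]
scoop 0.82 [330. 221.] [ 425.6 -171.7]
scoop_grip 0.89 [332. 222.] [ 419.6 -174.1]
scoop_lip 0.84 [274. 221.] [425.2  29.3]
scoop_lip 0.38 [230. 137.] [732.1 190.7]
tray 0.77 [241. 253.] [313.  144.2]
tray 0.7 [345. 157.] [ 661.3 -230.6]
tray 0.42 [183. 240.] [359.4 352.2]
tray 0.36 [274. 219.] [434.2  27.5]
tip_rack 0.72 [289. 121.] [793.5 -25.3]
amber_bottle 0.69 [197. 137.] [732.9 308.7]
jar 0.73 [229. 135.] [741.4 193.1]
beaker 0.61 [159. 170.] [612.6 444.6]
calculator 0.74 [398. 196.] [ 515.5 -423.4]
timer 0.55 [180. 237.] [368.7 362.7]
side [ -10. 1275.  870.]
bay 0.71 [242. 334.] [386.3 520.4]
bay 0.67 [412. 170.] [ 159.5 -439.2]
bay 0.6 [261. 236.] [502.9 148. ]
bay 0.33 [317. 153.] [ 524.1 -442.3]
guard 0.98 [260. 233.] [513
[... 716 characters left out ...]
[374.6 355. ]
{'time': 1.4, 'joint_pos': array([-7.78303741e+01,  7.47165662e+00,  8.52641762e+01, -8.43317784e-04,
        8.72611491e+01, -4.89379095e+00]), 'qd': array([-0.1254447 , -0.04586544, -0.03333067, -0.04551376,  0.07499887,
        0.00724184]), 'joint_efforts': array([ 7.55334549e-04, -5.69304228e+01, -5.00856006e+01, -2.06544664e-04,
        1.37893287e-03, -2.74531271e-05]), 'tool_pos': array([ 176.07361766, -573.61928494,  195.9218798 ]), 'tcp_rot': array([1.79997065e+02, 1.09675104e-03, 1.70634571e+01]), 'ft_force': array([1.41215704, 0.28774415, 0.35159524]), 'wrist_torque': array([-0.04244962, -0.00378087,  0.00327787]), 'grip_force': 0.0, 'finger_gap': 85.25814523814024}
```

```bash
python3 - <<'E'
import cv2
a=cv2.imread('pics/top0.png');b=cv2.imread('pics/side0.png')
cv2.imwrite('pics/a.png',cv2.resize(a[90:330,110:430],(800,600),interpolation=cv2.INTER_CUBIC))
cv2.imwrite('pics/b.png',cv2.resize(b[135:375,140:460],(800,600),interpolation=cv2.INTER_CUBIC))
E
```

```text
(no output)
```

View pics/a.png

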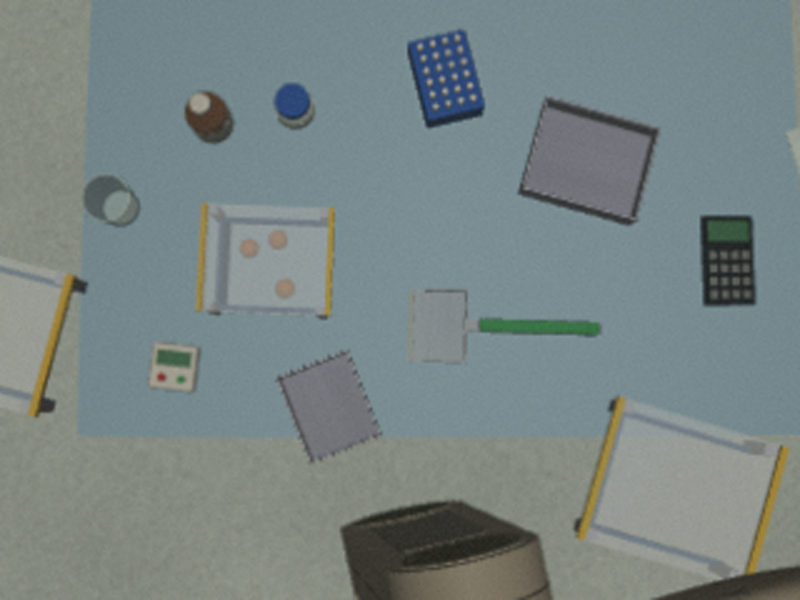

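View pics/b.png

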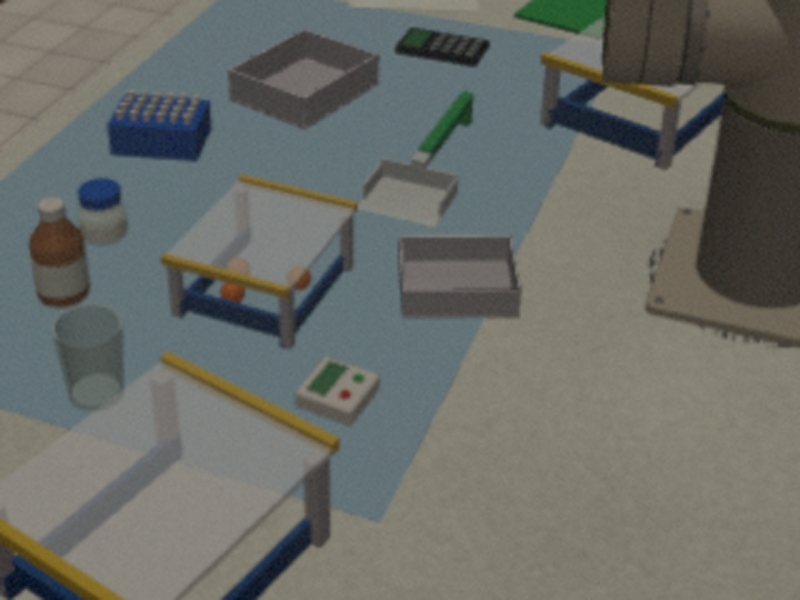

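The top view (first crop) shows the smallest bay at about (265,260) with its three balls. Its mouth faces right, which is world -y. The scoop already points towards +y, and the larger tray is at (588,160). The side view agrees: the rear wall is the near one. I'll go above the scoop and look with the wrist camera.

>>> {"name": "step_arm", "arguments": {"targets": [{"dp": [0.22, -0.2, -0.2], "angular": [0, 0, -0.06], "fingers": 0}, {"dp": [0.44, -0.39, -0.4], "angular": [0, 0, -0.12], "fingers": 0}, {"dp": [0.66, -0.58, -0.4], "angular": [0, 0, -0.18], "fingers": 0}, {"dp": [0.88, -0.78, -0.4], "angular": [0, 0, -0.23], "fingers": 0}, {"dp": [0.88, -0.78, -0.4], "angular": [0, 0, -0.29], "fingers": 0}, {"dp": [0.88, -0.78, -0.4], "angular": [0, 0, -0.35], "fingers": 0}, {"dp": [0.88, -0.78, -0.4], "angular": [0, 0, -0.405], "fingers": 0}, {"dp": [0.88, -0.78, -0.4], "angular": [0, 0, -0.405], "fingers": 0}]}}

```text
time: 2.4
tool_pos: [298.6, -372.7, 276.0]
tcp_rot: [180.0, 0.0, 89.9]
ft_force: [-1.6, -0.1, -0.7]
finger_gap: 85.3
grip_force: 0.0
```

>>> {"name": "step_arm", "arguments": {"targets": [{"dp": [0.25, 0.16, 0], "fingers": 0}, {"dp": [0.5, 0.31, 0], "fingers": 0}, {"dp": [0.75, 0.46, 0], "fingers": 0}, {"dp": [0.95, 0.6, 0], "fingers": 0}, {"dp": [0.95, 0.61, 0], "fingers": 0}, {"dp": [0.95, 0.61, 0], "fingers": 0}, {"dp": [0.95, 0.61, 0], "fingers": 0}, {"dp": [0.95, 0.61, 0], "fingers": 0}]}}

```text
validation failed for argument at $.ta...
```

```bash
python3 - <<'E'
from h import *
c='wrist'
p=camera_params(c); im=snapshot(c); cv2.imwrite(f'pics/w1.png',im)
print((-np.array(p['R']).T@p['t']).round(),np.round(p['R'],2),K(p)[0,0], K(camera_params('top'))[0,0],sense()['tool_pos'])
for l,z in [('bay',0),('guard',0),('ball0',14),('scoop',0),('scoop_grip',36),('scoop_lip',1),('tray',0)]:
    for d in pinpoint(c,l):
        if d['conf']>.2: print(l,round(d['conf'],2),np.round(d['at']),ray(p,d['at'],z).round(1)[:2])
E
```

```text
[ 298. -305.  453.] [[ 1.   -0.    0.  ]
 [-0.   -0.96  0.27]
 [-0.   -0.27 -0.96]] 302.01967697651094 438.1305606912527 [ 298.56869252 -372.82706675  275.98675534]
bay 0.65 [192. 214.] [ 164.8 -443.7]
guard 0.72 [194. 209.] [ 169.3 -435. ]
scoop 0.71 [367.  24.] [ 422.5 -171.4]
scoop_grip 0.89 [377.  17.] [ 424.8 -173.7]
tray 0.95 [526.  72.] [ 663.9 -227.4]
```

View pics/w1.png

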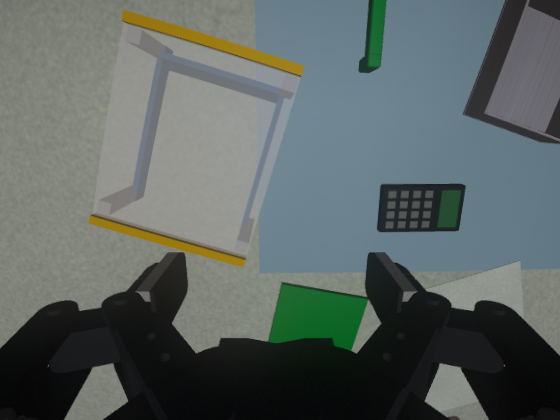

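The wrist view shows a look-alike bay, the calculator and the handle's tail at (370,65). The scoop head is still out of view, so I'll go on to the scoop, this time with `angular` in every row.

>>> {"name": "step_arm", "arguments": {"targets": [{"dp": [0.25, 0.16, 0], "angular": [0, 0, 0], "fingers": 0}, {"dp": [0.5, 0.31, 0], "angular": [0, 0, 0], "fingers": 0}, {"dp": [0.75, 0.46, 0], "angular": [0, 0, 0], "fingers": 0}, {"dp": [0.9, 0.6, 0], "angular": [0, 0, 0], "fingers": 0}, {"dp": [0.95, 0.62, 0], "angular": [0, 0, 0], "fingers": 0}, {"dp": [0.95, 0.62, 0], "angular": [0, 0, 0], "fingers": 0}, {"dp": [0.95, 0.62, 0], "angular": [0, 0, 0], "fingers": 0}, {"dp": [0.95, 0.62, 0], "angular": [0, 0, 0], "fingers": 0}]}}

```text
time: 3.8
tool_pos: [422.1, -183.9, 275.9]
tcp_rot: [-180.0, 0.0, 89.9]
ft_force: [0.0, -0.1, -0.3]
finger_gap: 85.6
grip_force: 0.0
```

```bash
python3 - <<'E'
from h import *
c='wrist'
p=camera_params(c); im=snapshot(c); cv2.imwrite(f'pics/w2.png',im)
print(sense()['tool_pos'])
for l,z in [('bay',0),('guard',0),('ball0',14),('scoop',0),('scoop_grip',36),('scoop_lip',1),('tray',0)]:
    for d in pinpoint(c,l):
        if d['conf']>.2: print(l,round(d['conf'],2),np.round(d['at']),ray(p,d['at'],z).round(1)[:2])
# handle axis: green, sat; head edges
hsv=cv2.cvtColor(im,cv2.COLOR_BGR2HSV)
g=cv2.inRange(hsv,(45,120,50),(80,255,255)); y=cv2.inRange(hsv,(18,150,80),(35,255,255))
for nm,m,z in (('green',g,46),('yellow',y,85)):
    n,lab,st,ce=cv2.connectedComponentsWithStats(m)
    for i in range(1,n):
        if st[i,4]>150:
            v,u=np.nonzero(lab==i); r=cv2.minAreaRect(np.c_[u,v].astype(np.float32)); print(nm,st[i],[ray(p,q,z)[:2].round(1) for q in cv2.boxPoints(r)])
E
```

```text
[ 422.19121075 -183.82185805  275.90345875]
scoop 0.63 [276. 161.] [ 421.6 -171.4]
scoop_grip 0.82 [279. 163.] [ 425.5 -170.2]
scoop_lip 0.59 [283.  10.] [431.2  33.3]
tray 0.68 [432. 199.] [ 666.2 -229.5]
green [ 271   84   16  126 1545] [array([ 412.6, -232.7]), array([418.6, -67.4]), array([434.7, -67.9]), array([ 430.4, -233.3])]
green [351 300  20  31 515] [array([ 540.1, -434.4]), array([ 540.3, -376.9]), array([ 567.2, -380.1]), array([ 568. , -437.9])]
yellow [  41  190  158   53 1367] [array([ 112.2, -205.4]), array([ 117.9, -194.3]), array([ 320.3, -256.5]), array([ 316.2, -268.2])]
```

View pics/w2.png

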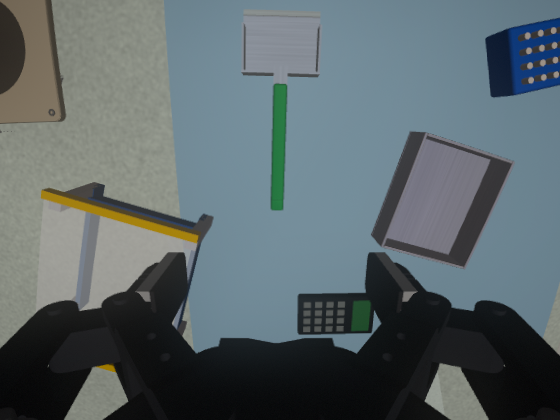

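The view puts the grip at about (423.5,-171), yaw 88.2. The larger tray shows at (445,195). I'll tilt the tool back 15 degrees, away from the guard, and descend.

>>> {"name": "step_arm", "arguments": {"targets": [{"dp": [0.03, 0.007, 0.2], "angular": [0, 0.03, 0.009], "fingers": 0}, {"dp": [0.06, 0.007, 0.4], "angular": [0, 0.06, 0.009], "fingers": 0}, {"dp": [0.09, 0.007, 0.6], "angular": [0, 0.083, 0.009], "fingers": 0}, {"dp": [0.09, 0.007, 0.8], "angular": [0, 0.083, 0.009], "fingers": 0}, {"dp": [0.09, 0.007, 0.95], "angular": [0, 0.083, 0.009], "fingers": 0}, {"dp": [0.09, 0.007, 0.95], "angular": [0, 0.083, 0.009], "fingers": 0}, {"dp": [0.09, 0.007, 0.95], "angular": [0, 0.083, 0.009], "fingers": 0}, {"dp": [0.09, 0.007, 0.95], "angular": [0, 0.083, 0.009], "fingers": 0}]}}

```text
time: 5.2
tool_pos: [425.3, -165.7, 87.8]
tcp_rot: [-179.9, -14.8, 88.4]
ft_force: [0.1, 0.9, 0.3]
finger_gap: 85.7
grip_force: 0.0
```

```bash
python3 - <<'E'
from h import *
c='wrist'
p=camera_params(c); im=snapshot(c); cv2.imwrite(f'pics/w3.png',im)
print(sense()['tool_pos'],sense()['tcp_rot'])
for l,z in [('bay',0),('guard',0),('ball0',14),('scoop_grip',36),('scoop_lip',1),('tray',0)]:
    for d in pinpoint(c,l):
        if d['conf']>.2: print(l,round(d['conf'],2),np.round(d['at']),ray(p,d['at'],z).round(1)[:2])
hsv=cv2.cvtColor(im,cv2.COLOR_BGR2HSV)
g=cv2.inRange(hsv,(45,120,50),(80,255,255)); y=cv2.inRange(hsv,(18,150,80),(35,255,255))
for nm,m,z in (('green',g,46),('yellow',y,85)):
    n,lab,st,ce=cv2.connectedComponentsWithStats(m)
    for i in range(1,n):
        if st[i,4]>150:
            v,u=np.nonzero(lab==i); r=cv2.minAreaRect(np.c_[u,v].astype(np.float32)); print(nm,st[i],[ray(p,q,z)[:2].round(1) for q in cv2.boxPoints(r)])
E
```

```text
[ 425.1667532  -165.62680495   87.57260704] [-179.9277735   -14.83725643   88.35342868]
scoop_grip 0.96 [274. 233.] [ 423.1 -170.1]
tray 0.97 [529. 281.] [ 666.4 -227.6]
green [ 265  102   22  215 4718] [array([418.7, -68.5]), array([434.8, -69. ]), array([ 430.2, -233.2]), array([ 414.1, -232.8])]
yellow [ 79 378  30  23 444] [array([ 288.5, -270. ]), array([ 293.2, -258.2]), array([ 311.2, -263.6]), array([ 306.7, -275.3])]
```

View pics/w3.png

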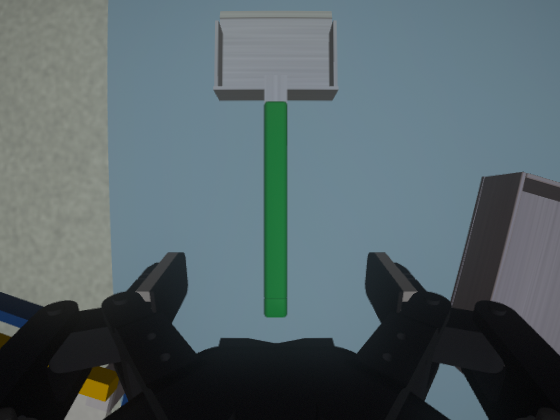

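The handle runs straight between the fingers, at columns 264-288. I'll descend and grip.

>>> {"name": "step_arm", "arguments": {"targets": [{"dp": [-0.03, -0.006, 0.11], "angular": [0, 0, 0], "fingers": 0}, {"dp": [-0.06, -0.006, 0.22], "angular": [0, 0, 0], "fingers": 0}, {"dp": [-0.08, -0.006, 0.3], "angular": [0, 0, 0], "fingers": 0}, {"dp": [-0.09, -0.006, 0.338], "angular": [0, 0, 0], "fingers": 0}, {"dp": [-0.09, -0.006, 0.338], "angular": [0, 0, 0], "fingers": 0}, {"dp": [-0.09, -0.006, 0.338], "angular": [0, 0, 0], "fingers": 0.5}, {"dp": [-0.09, -0.006, 0.338], "angular": [0, 0, 0], "fingers": 1}, {"dp": [-0.09, -0.006, 0.338], "angular": [0, 0, 0], "fingers": 1}], "newtons": 100}}

```text
time: 6.55
tool_pos: [423.0, -165.1, 16.4]
tcp_rot: [-179.8, -14.9, 88.3]
ft_force: [0.5, -0.2, -0.9]
finger_gap: 32.3
grip_force: 0.0
```

>>> {"name": "step_arm", "arguments": {"targets": [{"dp": [0, 0, 0], "angular": [0, 0, 0], "fingers": 1}, {"dp": [0, 0, 0], "angular": [0, 0, 0], "fingers": 1}, {"dp": [0, 0, 0], "angular": [0, 0, 0], "fingers": 1}, {"dp": [0, 0, 0], "angular": [0, 0, 0], "fingers": 1}, {"dp": [0.026, 0, -0.097], "angular": [0, 0, 0], "fingers": 1}, {"dp": [0.026, 0, -0.097], "angular": [0, 0, 0], "fingers": 1}, {"dp": [0.026, 0, -0.097], "angular": [0, 0, 0], "fingers": 1}, {"dp": [0.026, 0, -0.097], "angular": [0, 0, 0], "fingers": 1}], "newtons": 100}}

```text
time: 7.55
tool_pos: [422.2, -164.5, 35.3]
tcp_rot: [-179.7, -15.0, 88.3]
ft_force: [-0.6, -0.1, -0.3]
finger_gap: -0.1
grip_force: 0.0
```

```bash
cat > look.py <<'E'
from h import *
import sys
c='wrist'
p=camera_params(c); im=snapshot(c); cv2.imwrite('pics/%s.png'%sys.argv[1],im)
s=sense();print(s['tool_pos'],s['tcp_rot'],s['joint_pos'].round(),s['finger_gap'],s['grip_force'])
for l,z in [('bay',0),('guard',0),('ball0',14),('scoop_grip',36),('scoop_lip',1),('tray',0)]:
    for d in pinpoint(c,l):
        if d['conf']>.2: print(l,round(d['conf'],2),np.round(d['at']),ray(p,d['at'],z).round(1)[:2])
hsv=cv2.cvtColor(im,cv2.COLOR_BGR2HSV)
y=cv2.inRange(hsv,(18,150,80),(35,255,255));g=cv2.inRange(hsv,(45,120,50),(80,255,255))
for nm,m,z in (('green',g,float(sys.argv[2])+46),('yellow',y,85)):
    n,lab,st,ce=cv2.connectedComponentsWithStats(m)
    for i in range(1,n):
        if st[i,4]>150:
            v,u=np.nonzero(lab==i); r=cv2.minAreaRect(np.c_[u,v].astype(np.float32)); print(nm,st[i],[ray(p,q,z)[:2].round(1) for q in cv2.boxPoints(r)])
E
python3 look.py w4 20
```

```text
[ 422.22892515 -164.4519232    35.31597345] [-179.72327857  -14.97755021   88.28824965] [-38.   1. 111.  12.  77. -40.] -0.2452661925832194 0.0
scoop_grip 0.74 [279. 246.] [ 423.3 -171.7]
tray 0.29 [283. 246.] [ 426.1 -177.1]
green [ 266   74   29  178 4899] [array([418.8, -76.8]), array([433.5, -77.2]), array([ 430.8, -170.3]), array([ 416.2, -169.9])]
green [270 322  13  21 226] [array([ 417.2, -207.6]), array([ 423.5, -207.8]), array([ 423.2, -218.6]), array([ 416.9, -218.5])]
```

View pics/w4.png

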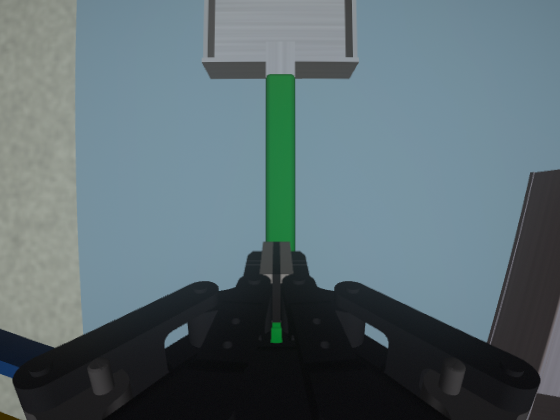

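The fingers closed on nothing (gap 0). The side view should show where the handle sits relative to them.

```bash
python3 - <<'E'
from h import *
p=camera_params('side');im=snapshot('side');s=sense()
uv=proj(p,[s['tool_pos'],[423.9,-171,46],[422,-233,46],[427,-68,46]]);print(uv.round())
u,v=uv[1].round().astype(int)
cv2.imwrite('pics/s5.png',cv2.resize(im[v-60:v+60,u-80:u+80],(800,600),interpolation=cv2.INTER_CUBIC))
E
```

```text
[[320. 182.]
 [321. 179.]
 [327. 171.]
 [310. 193.]]
```

View pics/s5.png

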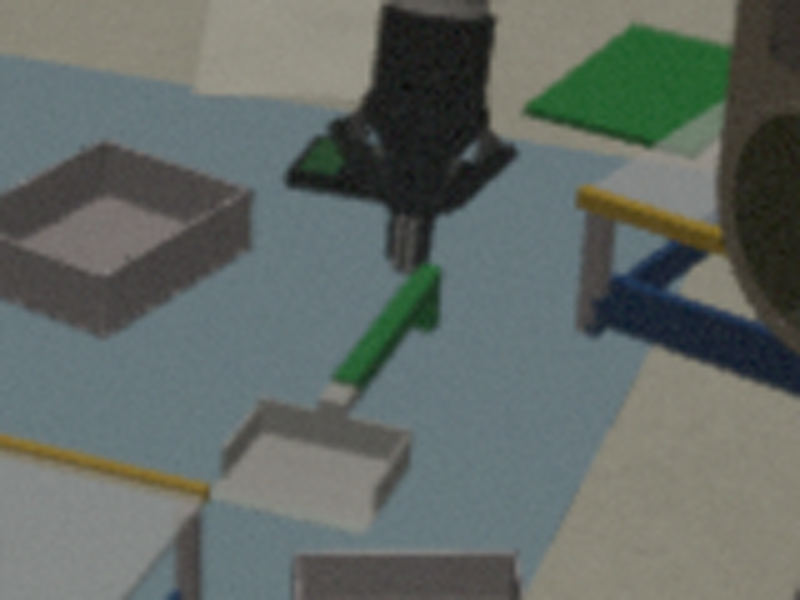

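```bash
python3 - <<'E'
from h import *
s=sense();print(s['time'],s['tool_pos'],s['tcp_rot'],s['joint_pos'],s['finger_gap'],s['ft_force'])
p=camera_params('wrist');R=Ro.from_euler('xyz',s['tcp_rot'],degrees=True).as_matrix();T=s['tool_pos']
for d in (0,-19,-40,-60): print(d,proj(p,T+R[:,2]*d).round(1))
q=camera_params('side'); 
for d in (0,-19,-40,-60): print(d,proj(q,T+R[:,2]*d).round(1), 400+5*(proj(q,T+R[:,2]*d)[0]-[321,179])-[0,100])
print('cam in tool',R.T@(-np.array(p['R']).T@p['t']-T))
# tip position by triangulation: wrist tip pixel (277,243), side tip pixel
a=np.array([321+(405-400)/5,179+(268-300)/5]);print(a)
P=[]
for pp,uv in ((p,[277,243]),(q,a)):
    c=-np.array(pp['R']).T@pp['t'];d=ray(pp,uv,0)-c;P.append((c,d/np.linalg.norm(d)))
A=sum(np.eye(3)-np.outer(d,d) for c,d in P);b=sum((np.eye(3)-np.outer(d,d))@c for c,d in P);print(np.linalg.solve(A,b))
E
```

```text
7.95 [ 422.69272498 -164.75955407   35.94983714] [-179.77830272  -14.94295718   88.30517033] [-38.35077815   1.02383067 110.98854876  12.09429925  77.4946007
 -40.29789407] 0.08174198890623198 [ 0.27773413  0.02551261 -0.45332812]
0 [[277.4 234.5]]
-19 [[277.5 246.4]]
-40 [[277.7 263. ]]
-60 [[277.9 283.5]]
0 [[320.4 182.5]] [396.94998411 317.39251367]
-19 [[321.1 177. ]] [400.502655   289.89419169]
-40 [[321.9 170.9]] [404.45345232 259.29103223]
-60 [[322.6 165. ]] [408.2396991  229.93941758]
cam in tool [  67.06220943   -0.85597478 -177.09445704]
[322.  172.6]
[ 420.87241381 -165.8212742    72.97785692]
```

Both views put the real finger tips about 35 mm short of the reported TCP: triangulation gives z≈73 against a reported 36. So the fingers closed above the handle. I'll open, go about 53 mm deeper in stages while watching the force, then grip.

>>> {"name": "step_arm", "arguments": {"targets": [{"dp": [0, 0, -0.05], "angular": [0, 0, 0], "fingers": 0}, {"dp": [0, 0, -0.05], "angular": [0, 0, 0], "fingers": 0}, {"dp": [0, 0, -0.05], "angular": [0, 0, 0], "fingers": 0}, {"dp": [0, 0.007, -0.05], "angular": [0, 0, 0], "fingers": 0}, {"dp": [-0.01, 0.007, 0.05], "angular": [0, 0, 0], "fingers": 0}, {"dp": [-0.02, 0.007, 0.14], "angular": [0, 0, 0], "fingers": 0}, {"dp": [-0.02, 0.007, 0.18], "angular": [0, 0, 0], "fingers": 0}, {"dp": [-0.02, 0.007, 0.18], "angular": [0, 0, 0], "fingers": 0}]}}

```text
time: 8.95
tool_pos: [423.5, -158.7, -0.6]
tcp_rot: [-179.7, -15.0, 88.3]
ft_force: [0.5, -0.3, -0.3]
finger_gap: 85.4
grip_force: 0.0
```

>>> {"name": "step_arm", "arguments": {"targets": [{"dp": [-0.003, 0, 0.02], "angular": [0, 0, 0], "fingers": 0}, {"dp": [-0.006, 0, 0.045], "angular": [0, 0, 0], "fingers": 0}, {"dp": [-0.01, 0, 0.07], "angular": [0, 0, 0], "fingers": 0}, {"dp": [-0.01, 0, 0.084], "angular": [0, 0, 0], "fingers": 0}, {"dp": [-0.01, 0, 0.084], "angular": [0, 0, 0], "fingers": 0.5}, {"dp": [-0.01, 0, 0.084], "angular": [0, 0, 0], "fingers": 1}, {"dp": [-0.01, 0, 0.084], "angular": [0, 0, 0], "fingers": 1}, {"dp": [-0.01, 0, 0.084], "angular": [0, 0, 0], "fingers": 1}], "newtons": 40}}

```text
time: 9.95
tool_pos: [424.4, -157.3, -16.2]
tcp_rot: [-179.8, -14.9, 88.3]
ft_force: [-1.8, 0.4, -1.3]
finger_gap: 17.5
grip_force: 39.7
```

```bash
python3 look.py w6 0; python3 - <<'E'
from h import *
p=camera_params('side');im=snapshot('side');s=sense();print(s['ft_force'],s['wrist_torque'])
u,v=319,179
a=cv2.resize(im[v-30:v+30,u-40:u+40],(400,300),interpolation=cv2.INTER_CUBIC)
b=cv2.resize(cv2.imread('pics/w6.png'),(400,300))
cv2.imwrite('pics/s6.png',np.hstack([a,b]))
E
```

```text
[ 424.39813896 -157.23524213  -16.26496427] [-179.81232973  -14.91774875   88.31065942] [-38.   5. 113.  13.  71. -41.] 17.354779133900895 40.28342843055725
scoop_grip 0.73 [276. 277.] [ 423.5 -171.3]
green [  255    40    43   303 12354] [array([417.4, -68.3]), array([435.2, -68.9]), array([ 431.6, -196.9]), array([ 413.7, -196.4])]
[ 0.18805474 -0.90891984  3.79760723] [-0.0782032   0.0237958   0.03248255]
```

View pics/s6.png

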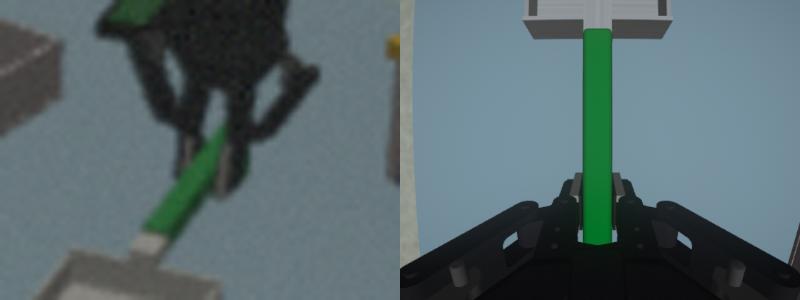

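The handle is held: gap 17.5 mm, 40 N, pads around it in both views. Next I'll locate the bay and tray precisely from the fixed cameras.

```bash
cat > bay.py <<'E'
from h import *
P={};Y={}
for c in ('top','side'):
    p=P[c]=camera_params(c);ims=[snapshot(c) for _ in range(3)];im=np.mean(ims,0).astype(np.uint8)
    hsv=cv2.cvtColor(im,cv2.COLOR_BGR2HSV);m=cv2.inRange(hsv,(16,110,70),(36,255,255))
    n,lab,st,ce=cv2.connectedComponentsWithStats(m)
    for i in range(1,n):
        if st[i,4]<25: continue
        v,u=np.nonzero(lab==i);w=ray(p,ce[i],82)
        if 380<w[0]<620 and 80<w[1]<340:
            X=np.array([ray(p,(a,b),82)[:2] for a,b in zip(u,v)]);e=np.linalg.eigh(np.cov(X.T))[1][:,1]
            s=(X-X.mean(0))@e
            print(c,st[i],ce[i].round(1),'xy@82',w[:2].round(1),'mid',(X.mean(0)+e*(s.max()+s.min())/2).round(1),'len',round(s.max()-s.min(),1),'dir',np.degrees(np.arctan2(e[1],e[0])).round(1))
            Y.setdefault(c,[]).append(ce[i])
    if c=='top':
        for d in masks_of('top','tray')[:3]:
            mm=d['pixels'].astype(np.uint8);v,u=np.nonzero(mm);r=cv2.boxPoints(cv2.minAreaRect(np.c_[u,v].astype(np.float32)))
            q=np.array([ray(p,x,50)[:2] for x in r]);print('tray',round(d['conf'],2),q.mean(0).round(1),np.linalg.norm(np.diff(q,axis=0),axis=1).round(),np.degrees(np.arctan2(*(q[1]-q[0])[::-1])).round(1))
    o=cv2.inRange(hsv,(3,40,120),(16,255,255))
    n,lab,st,ce=cv2.connectedComponentsWithStats(o)
    for i in range(1,n):
        w=ray(p,ce[i],14)
        if st[i,4]>5 and 350<w[0]<660 and 60<w[1]<360: print('orange',c,st[i,4],w[:2].round(1))
def tri(a,b):
    L=[]
    for pp,uv in ((P['top'],a),(P['side'],b)):
        c=-np.array(pp['R']).T@pp['t'];d=ray(pp,uv,0)-c;L.append((c,d/np.linalg.norm(d)))
    A=sum(np.eye(3)-np.outer(d,d) for c,d in L);b=sum((np.eye(3)-np.outer(d,d))@c for c,d in L);return np.linalg.solve(A,b)
for a in Y.get('top',[]):
    for b in Y.get('side',[]): print('tri',tri(a,b).round(1))
E
python3 bay.py
```

```text
top [189 172   4  42  70] [190.3 193.1] xy@82 [516. 315.] mid [518.5 315. ] len 141.3 dir 178.0
top [240 174   4  42  77] [241.4 194.8] xy@82 [510.5 140.2] mid [511.7 140.1] len 141.0 dir 177.8
tray 0.88 [315.1 142.4] [111. 131. 110.] -68.1
tray 0.71 [ 661.4 -225.3] [152. 176. 152.] -16.1
tray 0.49 [424.9 -70.3] [213. 108. 211.] -89.9
orange top 33 [552.4 218.6]
orange top 31 [540.8 258.9]
orange top 32 [483.7 208. ]
side [236 205  47  13 105] [259.3 211.1] xy@82 [508.9 140.6] mid [512.3 140.5] len 146.3 dir 177.9
side [205 237  50  17 218] [229.7 244.8] xy@82 [514.  318.7] mid [515.7 318.7] len 149.9 dir 177.9
orange side 41 [553.7 213.4]
orange side 30 [487.3 205. ]
orange side 16 [544.5 255.9]
tri [474.7 286.5 182.1]
tri [516.1 315.4  79.3]
tri [509.9 140.   81.5]
tri [558.9 162.5 -40.1]
```

>>> {"name": "step_arm", "arguments": {"targets": [{"dp": [0.013, 0, -0.048], "angular": [0, 0, 0], "fingers": 1}, {"dp": [0.026, 0, -0.097], "angular": [0, 0, 0], "fingers": 1}, {"dp": [0.12, 0.1, -0.07], "angular": [0, 0, 0], "fingers": 1}, {"dp": [0.23, 0.2, -0.042], "angular": [0, 0, 0], "fingers": 1}, {"dp": [0.34, 0.3, -0.015], "angular": [0, 0, 0], "fingers": 1}, {"dp": [0.429, 0.391, 0.011], "angular": [0, 0, 0], "fingers": 1}, {"dp": [0.429, 0.391, 0.011], "angular": [0, 0, 0], "fingers": 1}, {"dp": [0.429, 0.391, 0.011], "angular": [0, 0, 0], "fingers": 1}], "newtons": 110}}

```text
time: 11.7
tool_pos: [504.2, -75.9, 3.1]
tcp_rot: [-179.7, -14.9, 88.3]
ft_force: [-0.0, 1.1, -0.6]
finger_gap: 16.4
grip_force: 107.6
```

```bash
python3 look.py w7 20; python3 bay.py | grep -v orange; python3 - <<'E'
from h import *
p=camera_params('top');im=snapshot('top')
for l,z in (('scoop_lip',21),('scoop_grip',56)):
  for c in('top','side'):
    if c=='side' and l=='scoop_lip': snapshot('side')
    for d in pinpoint(c,l)[:1]: print(c,l,d['conf'],ray(camera_params(c),d['at'],z))
cv2.imwrite('pics/t7.png',np.hstack([cv2.resize(im[140:260,210:330],(400,400),interpolation=cv2.INTER_CUBIC),cv2.resize(cv2.imread('pics/w7.png'),(400,400))]))
E
```

```text
[504.11974284 -76.18036557   3.10645259] [-179.74343422  -14.93291723   88.29148249] [-25.   9. 106.  14.  71. -29.] 16.573685171437223 107.61900544166565
ball0 0.3 [275. 262.] [502.4 -91.2]
scoop_grip 0.7 [278. 274.] [504.2 -93.3]
green [  255    40    43   303 12213] [array([497.2,  12.6]), array([514.9,  12.1]), array([ 511.4, -115.3]), array([ 493.7, -114.9])]
top [189 172   4  42  70] [190.3 193.1] xy@82 [516. 315.] mid [518.5 315. ] len 141.3 dir 178.0
top [240 173   4  43  77] [241.4 194.4] xy@82 [511.9 140.2] mid [513.4 140.1] len 144.3 dir 177.8
tray 0.88 [314.3 142.7] [109. 130. 109.] -68.1
tray 0.82 [ 661.6 -225.6] [152. 175. 152.] -16.0
side [236 205  47  14 111] [259.4 211.2] xy@82 [508.3 140.8] mid [510.2 140.7] len 150.5 dir 177.8
side [205 237  50  17 218] [229.7 244.8] xy@82 [513.8 318.8] mid [515.7 318.7] len 150.0 dir 177.8
tri [474.5 286.5 182. ]
tri [516.  315.4  79.2]
tri [510.5 139.7  81.1]
tri [559.7 162.2 -40.6]
side scoop_lip 0.8 [511.57706853 125.70197442  21.        ]
top scoop_grip 0.74 [502.63644343 -95.49235469  56.        ]
side scoop_grip 0.68 [505.02515757 -74.6171475   56.        ]
```

View pics/t7.png

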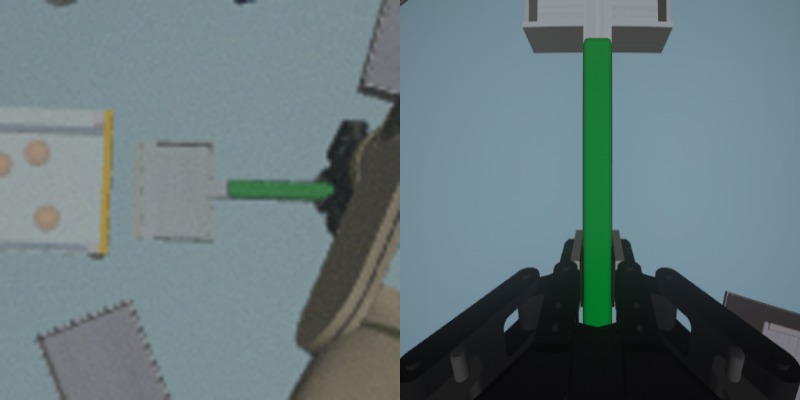

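The left half shows the head (rows 142-241) in line with the bay mouth once parallax is allowed for, about 2 mm too far towards -x. I'll correct that, lower to the bench and enter slowly.

>>> {"name": "step_arm", "arguments": {"targets": [{"dp": [-0.01, 0.008, 0.04], "angular": [0, 0, 0], "fingers": 1}, {"dp": [-0.02, 0.008, 0.08], "angular": [0, 0, 0], "fingers": 1}, {"dp": [-0.025, 0.008, 0.093], "angular": [0, 0, 0], "fingers": 1}, {"dp": [-0.025, 0.008, 0.093], "angular": [0, 0, 0], "fingers": 1}, {"dp": [0.023, 0.008, 0.106], "angular": [0, 0, 0], "fingers": 1}, {"dp": [0.072, 0.008, 0.119], "angular": [0, 0, 0], "fingers": 1}, {"dp": [0.12, 0.008, 0.132], "angular": [0, 0, 0], "fingers": 1}, {"dp": [0.168, 0.008, 0.145], "angular": [0, 0, 0], "fingers": 1}]}}

```text
time: 13.7
tool_pos: [507.6, -35.2, -16.1]
tcp_rot: [-179.8, -14.9, 88.3]
ft_force: [0.5, -2.1, 1.9]
finger_gap: 15.8
grip_force: 108.2
```

```bash
python3 - <<'E'
from h import *
s=sense();print(s['tool_pos'],s['tcp_rot'],s['ft_force'],s['wrist_torque'])
p=camera_params('wrist');im=snapshot('wrist');hsv=cv2.cvtColor(im,cv2.COLOR_BGR2HSV);g=cv2.inRange(hsv,(45,120,50),(80,255,255))
v,u=np.nonzero(g);q=cv2.boxPoints(cv2.minAreaRect(np.c_[u,v].astype(np.float32)));print([ray(p,x,46)[:2].round(1) for x in q])
E
```

```text
[507.64345275 -35.24139782 -16.07280798] [-179.80719269  -14.92625932   88.324846  ] [ 0.45816376 -2.07519881  1.89836985] [-0.435033   -0.12818876 -0.0964928 ]
[array([497. , -74.5]), array([500.6,  53.7]), array([518.4,  53.2]), array([514.8, -75. ])]
```

>>> {"name": "step_arm", "arguments": {"targets": [{"dp": [0.042, 0, 0.0113], "angular": [0, 0, 0], "fingers": 1}, {"dp": [0.085, 0, 0.0227], "angular": [0, 0, 0], "fingers": 1}, {"dp": [0.127, 0, 0.034], "angular": [0, 0, 0], "fingers": 1}, {"dp": [0.169, 0, 0.0453], "angular": [0, 0, 0], "fingers": 1}, {"dp": [0.211, 0, 0.0566], "angular": [0, 0, 0], "fingers": 1}, {"dp": [0.254, 0, 0.068], "angular": [0, 0, 0], "fingers": 1}, {"dp": [0.296, 0, 0.0793], "angular": [0, 0, 0], "fingers": 1}, {"dp": [0.338, 0, 0.0906], "angular": [0, 0, 0], "fingers": 1}]}}

```text
time: 14.75
tool_pos: [509.6, 34.4, -16.1]
tcp_rot: [-179.8, -14.9, 88.3]
ft_force: [0.5, -5.1, 4.9]
finger_gap: 16.1
grip_force: 108.8
```

>>> {"name": "step_arm", "arguments": {"targets": [{"dp": [0.03, 0, 0.0081], "angular": [0, 0, 0], "fingers": 1}, {"dp": [0.06, 0, 0.0161], "angular": [0, 0, 0], "fingers": 1}, {"dp": [0.09, 0, 0.0241], "angular": [0, 0, 0], "fingers": 1}, {"dp": [0.12, 0, 0.0322], "angular": [0, 0, 0], "fingers": 1}, {"dp": [0.15, 0, 0.0402], "angular": [0, 0, 0], "fingers": 1}, {"dp": [0.18, 0, 0.0482], "angular": [0, 0, 0], "fingers": 1}, {"dp": [0.21, 0, 0.0563], "angular": [0, 0, 0], "fingers": 1}, {"dp": [0.24, 0, 0.0643], "angular": [0, 0, 0], "fingers": 1}]}}

```text
time: 15.75
tool_pos: [511.2, 83.7, -16.1]
tcp_rot: [-179.8, -14.9, 88.3]
ft_force: [-0.5, -8.9, 5.9]
finger_gap: 16.7
grip_force: 109.2
```

```bash
python3 bay.py|grep orange; python3 - <<'E'
from h import *
s=sense();print(s['tool_pos'],s['tcp_rot'],s['ft_force'],s['wrist_torque'])
p=camera_params('wrist');im=snapshot('wrist');hsv=cv2.cvtColor(im,cv2.COLOR_BGR2HSV);g=cv2.inRange(hsv,(45,100,30),(80,255,255))
v,u=np.nonzero(g);q=cv2.boxPoints(cv2.minAreaRect(np.c_[u,v].astype(np.float32)));print([ray(p,x,46)[:2].round(1) for x in q])
E
```

```text
orange top 36 [564.3 277.9]
orange top 36 [536.6 278.6]
orange top 36 [485.3 280.3]
orange side 15 [568.7 267. ]
orange side 22 [541.8 264.9]
orange side 25 [490.4 267.1]
[511.08884158  84.39380077 -16.07383286] [-179.80693904  -14.99465269   88.31373073] [1.59079658 0.89660999 5.0489654 ] [ 0.22088612 -0.35546068 -0.10547945]
[array([501.3, 145.8]), array([525.6, 145.1]), array([522.9,  44. ]), array([498.3,  44.7])]
```

The balls are at the rear wall (y≈279) and the lip is at about 273. I'll push on slowly.

>>> {"name": "step_arm", "arguments": {"targets": [{"dp": [0.008, 0, 0.0022], "angular": [0, 0, 0], "fingers": 1}, {"dp": [0.016, 0, 0.0043], "angular": [0, 0, 0], "fingers": 1}, {"dp": [0.024, 0, 0.0064], "angular": [0, 0, 0], "fingers": 1}, {"dp": [0.032, 0, 0.0086], "angular": [0, 0, 0], "fingers": 1}, {"dp": [0.04, 0, 0.0107], "angular": [0, 0, 0], "fingers": 1}, {"dp": [0.048, 0, 0.0129], "angular": [0, 0, 0], "fingers": 1}, {"dp": [0.056, 0, 0.015], "angular": [0, 0, 0], "fingers": 1}, {"dp": [0.062, 0, 0.0166], "angular": [0, 0, 0], "fingers": 1}]}}

```text
time: 17.15
tool_pos: [511.5, 95.7, -16.1]
tcp_rot: [-179.8, -14.9, 88.3]
ft_force: [-0.3, -7.1, 7.9]
finger_gap: 16.2
grip_force: 109.2
```

```bash
python3 bay.py|grep orange; python3 - <<'E'
from h import *
s=sense();print(s['tool_pos'],s['tcp_rot'],s['ft_force'],s['wrist_torque'])
E
```

```text
orange top 37 [564.5 278.8]
orange top 35 [537.1 279.4]
orange top 37 [485.5 281.2]
orange side 18 [569.9 264.6]
orange side 26 [542.8 262.1]
orange side 28 [492.  265.2]
[511.56332637  95.89495536 -16.08944255] [-179.8167826   -14.89058304   88.30244957] [ 0.66586838 -6.29816023  6.98158408] [-0.6788843  -0.09636751 -0.09298085]
```

>>> {"name": "step_arm", "arguments": {"targets": [{"dp": [0.004, 0, 0.001], "angular": [0, 0, 0], "fingers": 1}, {"dp": [0.008, 0, 0.002], "angular": [0, 0, 0], "fingers": 1}, {"dp": [0.011, 0, 0.003], "angular": [0, 0, 0], "fingers": 1}, {"dp": [0.014, 0, 0.004], "angular": [0, 0, 0], "fingers": 1}, {"dp": [0.017, 0, 0.005], "angular": [0, 0, 0], "fingers": 1}, {"dp": [0.02, 0, 0.0055], "angular": [0, 0, 0], "fingers": 1}, {"dp": [0.02, 0, 0.0055], "angular": [0, 0, 0], "fingers": 1}, {"dp": [0.02, 0, 0.0055], "angular": [0, 0, 0], "fingers": 1}]}}

```text
time: 18.5
tool_pos: [511.8, 98.9, -16.1]
tcp_rot: [-179.8, -14.8, 88.3]
ft_force: [-2.0, -11.0, 8.3]
finger_gap: 16.3
grip_force: 109.6
```

```bash
python3 bay.py|grep orange; python3 - <<'E'
from h import *
s=sense();print(s['tool_pos'],s['tcp_rot'],s['ft_force'],s['wrist_torque'])
E
```

```text
orange top 36 [564.9 278.8]
orange top 35 [535.5 259.2]
orange top 32 [484.8 258.7]
orange side 15 [570.7 265.5]
orange side 13 [540.9 254.7]
[511.75926301  98.88545946 -16.11151307] [-179.82180278  -14.80171727   88.28083503] [ -2.44935893 -12.5496599    8.95346224] [-1.43056181  0.05540679 -0.08002389]
```

Two balls are in (y≈259). The third sits in the +x corner at (565,279). I'll back off 6 mm, shift 4 mm towards it and push again.

>>> {"name": "step_arm", "arguments": {"targets": [{"dp": [-0.015, 0, -0.004], "angular": [0, 0, 0], "fingers": 1}, {"dp": [-0.029, 0, -0.008], "angular": [0, 0, 0], "fingers": 1}, {"dp": [-0.029, 0.01, -0.008], "angular": [0, 0, 0], "fingers": 1}, {"dp": [-0.029, 0.02, -0.008], "angular": [0, 0, 0], "fingers": 1}, {"dp": [-0.018, 0.02, -0.005], "angular": [0, 0, 0], "fingers": 1}, {"dp": [-0.007, 0.02, -0.002], "angular": [0, 0, 0], "fingers": 1}, {"dp": [0.004, 0.02, 0.001], "angular": [0, 0, 0], "fingers": 1}, {"dp": [0.01, 0.02, 0.0026], "angular": [0, 0, 0], "fingers": 1}]}}

```text
time: 19.85
tool_pos: [515.0, 98.9, -16.2]
tcp_rot: [-179.7, -14.6, 88.4]
ft_force: [-9.7, -29.7, 17.4]
finger_gap: 16.3
grip_force: 111.2
```

```bash
python3 bay.py|grep orange; python3 - <<'E'
from h import *
s=sense();print(s['tool_pos'],s['tcp_rot'],s['ft_force'],s['wrist_torque'])
E
```

```text
orange top 36 [564.4 278.5]
orange top 36 [536.  256.8]
orange top 32 [486.6 254.6]
orange side 18 [568.9 264.8]
orange side 8 [540.7 252.8]
[514.98231249  98.88204022 -16.1667232 ] [-179.73401688  -14.63356785   88.32297529] [ -9.40625332 -23.38482475  17.01637262] [-2.83847346  1.23212001  0.68157805]
```

The force is up (about 25 N) and the lip is at the wall. The ball sits just behind the ridge, held by the front edge of the scoop's side wall. I'll pitch the nose up and roll slightly so that it runs inward.

>>> {"name": "step_arm", "arguments": {"targets": [{"dp": [0.001, -0.005, -0.009], "angular": [0, 0.006, -0.0], "fingers": 1}, {"dp": [0.003, -0.01, -0.018], "angular": [-0.005, 0.012, 0], "fingers": 1}, {"dp": [0.003, -0.01, -0.022], "angular": [-0.01, 0.017, 0], "fingers": 1}, {"dp": [0.003, -0.01, -0.022], "angular": [-0.017, 0.017, 0], "fingers": 1}, {"dp": [0.003, -0.01, -0.022], "angular": [-0.022, 0.017, 0], "fingers": 1}, {"dp": [0.003, -0.01, -0.022], "angular": [-0.022, 0.017, 0], "fingers": 1}, {"dp": [0.003, -0.01, -0.022], "angular": [-0.022, 0.017, 0], "fingers": 1}, {"dp": [0.003, -0.01, -0.022], "angular": [-0.022, 0.017, 0], "fingers": 1}]}}

```text
time: 21.2
tool_pos: [513.2, 102.3, -12.0]
tcp_rot: [176.3, -18.0, 88.4]
ft_force: [-0.8, -2.8, 0.9]
finger_gap: 16.6
grip_force: 108.3
```

```bash
python3 bay.py|grep orange; python3 - <<'E'
from h import *
s=sense();print(s['tool_pos'],s['tcp_rot'],s['ft_force'],s['wrist_torque'])
E
```

```text
orange top 104 [496.6 240.9]
orange side 94 [504.4 211.9]
[513.24237043 102.26431613 -12.01195136] [176.25140755 -18.00839739  88.40468227] [-0.92823075 -0.75549551  3.06414531] [-0.44751463  0.23794601  0.17847666]
```

All three balls now show as one blob (104 px) inside the head. I'll retreat smoothly, nose slightly up.

>>> {"name": "step_arm", "arguments": {"targets": [{"dp": [-0.014, 0, -0.02], "angular": [0, 0.006, 0], "fingers": 1}, {"dp": [-0.052, 0.001, -0.033], "angular": [0, 0.011, 0], "fingers": 1}, {"dp": [-0.119, 0.003, -0.054], "angular": [0, 0.011, 0], "fingers": 1}, {"dp": [-0.214, 0.005, -0.085], "angular": [0, 0.011, 0], "fingers": 1}, {"dp": [-0.337, 0.008, -0.125], "angular": [0, 0.011, 0], "fingers": 1}, {"dp": [-0.48, 0.011, -0.171], "angular": [0, 0.011, 0], "fingers": 1}, {"dp": [-0.623, 0.014, -0.217], "angular": [0, 0.011, 0], "fingers": 1}, {"dp": [-0.765, 0.0175, -0.264], "angular": [0, 0.011, 0], "fingers": 1}]}}

```text
time: 22.55
tool_pos: [508.6, -61.6, -9.0]
tcp_rot: [176.2, -20.0, 88.5]
ft_force: [0.8, 0.6, -1.7]
finger_gap: 16.5
grip_force: 107.7
```

```bash
python3 bay.py|grep orange; python3 - <<'E'
from h import *
s=sense();print(s['time'],s['tool_pos'],s['tcp_rot'],s['ft_force'],s['wrist_torque'],s['joint_pos'])
R=Ro.from_euler('xyz',s['tcp_rot'],degrees=True).as_matrix();print(R.round(3))
E
```

```text
orange top 42 [511.2  65.9]
orange top 27 [484.1  85.3]
orange side 16 [491.9  71.8]
22.9 [508.69287731 -59.38269443  -9.02479552] [176.19947577 -19.97825641  88.55042893] [-0.08373187 -0.36119201 -1.74529322] [-0.58308333  0.08542538 -0.0062323 ] [-27.85706849   8.78393325 109.51708249  21.06236163  68.69294494
 -34.67325148]
[[ 0.024  0.997  0.075]
 [ 0.94  -0.048  0.339]
 [ 0.342  0.062 -0.938]]
```

```bash
cat > balls.py <<'E'
from h import *
for c in('top','side'):
    im=snapshot(c);p=camera_params(c);hsv=cv2.cvtColor(im,cv2.COLOR_BGR2HSV)
    o=cv2.inRange(hsv,(2,50,60),(17,255,255));n,lab,st,ce=cv2.connectedComponentsWithStats(o)
    for i in range(1,n):
        w=ray(p,ce[i],25)
        if st[i,4]>5 and 250<w[0]<800 and -420<w[1]<400: print('col',c,st[i],w[:2].round(1),hsv[lab==i].mean(0).round())
    for d in pinpoint(c,'ball0'):
        if d['conf']>.15: print('net',c,round(d['conf'],2),ray(p,d['at'],25)[:2].round(1))
E
python3 balls.py
```

```text
col top [184 127  17  16 145] [730.2 319.6] [13. 95. 78.]
col top [253 194  16  16 142] [489.2  70.6] [ 10. 135. 123.]
col top [173 239   4   4  12] [355.7 379.2] [  6.  91. 138.]
net top 0.61 [479.6  51.8]
net top 0.55 [495.6 104.1]
net top 0.48 [509.8  68.5]
col side [267 207  18   9  80] [500.   40.9] [ 12. 150. 119.]
col side [272 218   5   5  12] [486.9  84.8] [ 15.  59. 134.]
col side [152 222  21  20 334] [761.  268.1] [ 13. 122.  79.]
col side [156 251  19   6  52] [694.7 354.9] [14. 92. 67.]
col side [275 290   6   5  19] [353.9 383.8] [  6.  95. 125.]
net side 0.53 [517.9  38.3]
net side 0.44 [474.2  51.5]
```

The networks give the three balls at (480,52), (510,68) and (496,104), all within the head. A helper will work out row values for a chosen scoop pose.

```bash
cat > plan.py <<'E'
from h import *
def T(R,t): M=np.eye(4);M[:3,:3]=R;M[:3,3]=t;return M
tool0=T(Ro.from_euler('xyz',[-179.8,-14.92,88.31],degrees=True).as_matrix(),[424.4,-157.25,-16.3])
scoop0=T(Ro.from_euler('z',88.4,degrees=True).as_matrix(),[423.7,-172.5,0])
TS=np.linalg.inv(tool0)@scoop0
def cur():
    s=sense();return T(Ro.from_euler('xyz',s['tcp_rot'],degrees=True).as_matrix(),s['tool_pos'])
def scoop(M):
    S=M@TS;lip=S@[205,0,1,1];return S[:3,3].round(1),Ro.from_matrix(S[:3,:3]).as_euler('ZYX',degrees=True).round(1),lip[:3].round(1)
def target(lip,yaw,up):  # lip xyz, yaw, nose-up degrees
    R=Ro.from_euler('ZYX',[yaw,-up,0],degrees=True).as_matrix();return T(R,np.array(lip)-R@[205,0,1])@np.linalg.inv(TS)
def rows(targets,M0=None):
    M0=cur() if M0 is None else M0
    for t in targets:
        D=np.linalg.inv(M0)@t;r=Ro.from_matrix(D[:3,:3]).as_rotvec(degrees=True)/180
        print(' dp',(D[:3,3]/200).round(3).tolist(),'ang',r.round(3).tolist(),'tcp',t[:3,3].round())
    return targets[-1]
def path(a,b,w):
    # a,b = (grip xyz, yaw, up); w fractions
    out=[]
    for f in w:
        g=np.array(a[0])*(1-f)+np.array(b[0])*f;y=a[1]*(1-f)+b[1]*f;u=a[2]*(1-f)+b[2]*f
        R=Ro.from_euler('ZYX',[y,-u,0],degrees=True).as_matrix();out.append(T(R,g)@np.linalg.inv(TS))
    return out
E
python3 - <<'E'
from plan import *
print(scoop(cur()))
W=[.04,.14,.28,.44,.6,.76,.9,1]
a=([506,-74,6],88.5,5)
b=([500,-150,110],88.5,12);c=([480,-165,130],45,12);d=([468,-168,130],0,12)
e=([468,-168,130],-16,12)
M=rows(path(a,b,W));print();M=rows(path(b,c,W),M);print();M=rows(path(c,d,W),M)
E
```

```text
(array([506.7, -75.6,   5.9]), array([87.6, -5.1, -3.8]), array([515.1, 128.3,  25. ]))
 dp [0.001, -0.01, -0.023] ang [0.022, 0.001, 0.001] tcp [506. -60.  -5.]
 dp [-0.016, -0.008, -0.086] ang [0.022, 0.005, 0.001] tcp [506. -68.   6.]
 dp [-0.039, -0.005, -0.173] ang [0.022, 0.011, 0.001] tcp [505. -78.  21.]
 dp [-0.066, -0.001, -0.273] ang [0.022, 0.017, 0.001] tcp [504. -90.  38.]
 dp [-0.093, 0.002, -0.374] ang [0.022, 0.023, 0.002] tcp [ 503. -102.   55.]
 dp [-0.12, 0.005, -0.474] ang [0.022, 0.029, 0.002] tcp [ 502. -114.   72.]
 dp [-0.144, 0.008, -0.561] ang [0.022, 0.035, 0.002] tcp [ 501. -124.   87.]
 dp [-0.161, 0.01, -0.624] ang [0.022, 0.039, 0.002] tcp [ 501. -132.   97.]

 dp [-0.001, -0.001, -0.005] ang [-0.004, 0.0, 0.009] tcp [ 501. -132.   98.]
 dp [-0.004, -0.004, -0.018] ang [-0.015, 0.0, 0.03] tcp [ 500. -134.  100.]
 dp [-0.009, -0.008, -0.036] ang [-0.031, 0.0, 0.06] tcp [ 499. -136.  103.]
 dp [-0.015, -0.013, -0.057] ang [-0.048, 0.0, 0.095] tcp [ 498. -140.  106.]
 dp [-0.023, -0.019, -0.079] ang [-0.066, 0.0, 0.129] tcp [ 497. -143.  109.]
 dp [-0.032
[... 152 characters left out ...]
 [-0.047, -0.036, -0.136] ang [-0.109, 0.001, 0.215] tcp [ 493. -152.  117.]

 dp [-0.002, 0.002, -0.001] ang [-0.005, 0.0, 0.009] tcp [ 493. -153.  117.]
 dp [-0.007, 0.006, -0.004] ang [-0.016, 0.0, 0.031] tcp [ 493. -154.  117.]
 dp [-0.015, 0.011, -0.008] ang [-0.032, 0.0, 0.062] tcp [ 492. -156.  117.]
 dp [-0.026, 0.017, -0.013] ang [-0.05, 0.0, 0.098] tcp [ 491. -159.  117.]
 dp [-0.038, 0.022, -0.019] ang [-0.068, 0.001, 0.134] tcp [ 490. -161.  117.]
 dp [-0.051, 0.027, -0.026] ang [-0.086, 0.001, 0.169] tcp [ 489. -164.  117.]
 dp [-0.063, 0.031, -0.032] ang [-0.102, 0.001, 0.201] tcp [ 487. -167.  117.]
 dp [-0.072, 0.033, -0.037] ang [-0.113, 0.001, 0.223] tcp [ 486. -168.  117.]
```

>>> {"name": "step_arm", "arguments": {"targets": [{"dp": [-0.02, -0.002, -0.015], "angular": [0.004, 0.002, 0], "fingers": 1}, {"dp": [-0.045, -0.003, -0.07], "angular": [0.008, 0.006, 0.001], "fingers": 1}, {"dp": [-0.065, -0.004, -0.16], "angular": [0.012, 0.012, 0.001], "fingers": 1}, {"dp": [-0.085, -0.001, -0.27], "angular": [0.016, 0.018, 0.001], "fingers": 1}, {"dp": [-0.105, 0.002, -0.374], "angular": [0.02, 0.024, 0.002], "fingers": 1}, {"dp": [-0.125, 0.005, -0.474], "angular": [0.022, 0.03, 0.002], "fingers": 1}, {"dp": [-0.144, 0.008, -0.561], "angular": [0.022, 0.035, 0.002], "fingers": 1}, {"dp": [-0.161, 0.01, -0.624], "angular": [0.022, 0.039, 0.002], "fingers": 1}]}}

```text
time: 24.1
tool_pos: [501.0, -133.1, 97.9]
tcp_rot: [-179.8, -27.0, 88.4]
ft_force: [1.6, 0.2, -3.0]
finger_gap: 16.0
grip_force: 107.6
```

>>> {"name": "step_arm", "arguments": {"targets": [{"dp": [-0.001, -0.001, -0.005], "angular": [-0.004, 0, 0.009], "fingers": 1}, {"dp": [-0.004, -0.004, -0.018], "angular": [-0.015, 0, 0.03], "fingers": 1}, {"dp": [-0.009, -0.008, -0.036], "angular": [-0.031, 0, 0.06], "fingers": 1}, {"dp": [-0.015, -0.013, -0.057], "angular": [-0.048, 0, 0.095], "fingers": 1}, {"dp": [-0.023, -0.019, -0.079], "angular": [-0.066, 0, 0.129], "fingers": 1}, {"dp": [-0.032, -0.025, -0.101], "angular": [-0.083, 0.001, 0.164], "fingers": 1}, {"dp": [-0.041, -0.031, -0.121], "angular": [-0.098, 0.001, 0.194], "fingers": 1}, {"dp": [-0.047, -0.036, -0.136], "angular": [-0.109, 0.001, 0.215], "fingers": 1}]}}

```text
time: 25.1
tool_pos: [492.3, -152.1, 116.4]
tcp_rot: [-179.6, -27.0, 44.7]
ft_force: [0.7, 0.1, -3.8]
finger_gap: 16.5
grip_force: 107.7
```

>>> {"name": "step_arm", "arguments": {"targets": [{"dp": [-0.002, 0.002, -0.001], "angular": [-0.005, 0, 0.009], "fingers": 1}, {"dp": [-0.007, 0.006, -0.004], "angular": [-0.016, 0, 0.031], "fingers": 1}, {"dp": [-0.015, 0.011, -0.008], "angular": [-0.032, 0, 0.062], "fingers": 1}, {"dp": [-0.026, 0.017, -0.013], "angular": [-0.05, 0, 0.098], "fingers": 1}, {"dp": [-0.038, 0.022, -0.019], "angular": [-0.068, 0.001, 0.134], "fingers": 1}, {"dp": [-0.051, 0.027, -0.026], "angular": [-0.086, 0.001, 0.169], "fingers": 1}, {"dp": [-0.063, 0.031, -0.032], "angular": [-0.102, 0.001, 0.201], "fingers": 1}, {"dp": [-0.072, 0.033, -0.037], "angular": [-0.113, 0.001, 0.223], "fingers": 1}]}}

```text
time: 26.1
tool_pos: [485.8, -168.1, 116.4]
tcp_rot: [-179.5, -26.9, -0.3]
ft_force: [-0.3, 0.6, -2.8]
finger_gap: 16.4
grip_force: 107.6
```

```bash
python3 balls.py; python3 - <<'E'
from plan import *
s=sense();print(s['time'],scoop(cur()),s['joint_pos'].round(),s['ft_force'])
W=[.04,.14,.28,.44,.6,.76,.9,1]
g,r,l=scoop(cur());a=(g,r[0],-r[1]);h=np.array([.961,-.276])
# above tray: lip at tray centre -10h, z 100
def gl(lipxy,z,up): 
    u=np.radians(up);return [lipxy[0]-205*np.cos(u)*h[0],lipxy[1]-205*np.cos(u)*h[1],z-205*np.sin(u)]
c=np.array([661.5,-225.5])
b=(gl(c-5*h,120,8),-16,8);d=(gl(c,45,-25),-16,-25);e=(gl(c,30,-55),-16,-55)
print(b,d,e)
M=rows(path(a,b,W));print();
def lp(p0,p1,W):
    o=[]
    for f in W:
        up=p0[2]*(1-f)+p1[2]*f;z=p0[1]*(1-f)+p1[1]*f;xy=p0[0]*(1-f)+p1[0]*f
        o.append(target([*xy,z],-16,up))
    return o
M=rows(lp((c-5*h,120,8),(c,60,-20),W),M);print();M=rows(lp((c,60,-20),(c,35,-60),[.125,.25,.375,.5,.625,.75,.875,1]),M)
E
```

```text
col top [184 127  17  17 150] [729.6 319.7] [13. 94. 78.]
col top [321 152  18  17 161] [ 639.9 -165.4] [  9. 137. 121.]
col top [173 239   4   4  11] [355.8 379.8] [  5.  95. 137.]
net top 0.52 [ 636.2 -197.6]
net top 0.42 [ 666.9 -143.6]
net top 0.37 [ 626.5 -156.1]
net top 0.28 [780.9 -22. ]
col side [152 222  21  20 334] [760.8 267.9] [ 13. 123.  78.]
col side [156 251  19   6  47] [696.6 356.2] [14. 97. 67.]
col side [275 290   6   5  19] [353.6 383.3] [  6.  90. 125.]
net side 0.6 [ 760.8 -453.3]
net side 0.59 [ 710.6 -442.6]
net side 0.36 [ 726.2 -482.1]
26.3 (array([ 467.8, -168. ,  129.6]), array([  0.2, -12. ,   0.2]), array([ 668.2, -167.3,  173.1])) [-38. -30. 131.  19.  59.  45.] [ 0.11517481  0.1136289  -2.76766791]
([np.float64(461.607239117567), np.float64(-168.09063267060196), np.float64(91.46951430318659)], -16, 8) ([np.float64(482.9528344148448), np.float64(-174.22110540946636), np.float64(131.63674365684338)], -16, -25) ([np.float64(548.5025741566621), np.float64(-193.0470452312578), np.float64(197.92616907924332)], -16, -55)
 dp [-0.005, 0.001, 0.006] ang [-0.003
[... 1086 characters left out ...]
82. -174.  106.]
 dp [0.09, -0.0, -0.131] ang [-0.0, -0.156, 0.0] tcp [ 484. -175.  109.]

 dp [0.019, -0.0, -0.066] ang [-0.0, -0.028, 0.0] tcp [ 489. -176.  121.]
 dp [0.045, -0.0, -0.129] ang [-0.0, -0.056, 0.0] tcp [ 495. -178.  134.]
 dp [0.078, -0.001, -0.191] ang [-0.0, -0.083, 0.0] tcp [ 502. -180.  145.]
 dp [0.117, -0.001, -0.249] ang [-0.0, -0.111, 0.0] tcp [ 511. -183.  156.]
 dp [0.163, -0.001, -0.304] ang [-0.0, -0.139, 0.0] tcp [ 521. -185.  166.]
 dp [0.214, -0.001, -0.355] ang [-0.0, -0.167, 0.001] tcp [ 531. -188.  175.]
 dp [0.272, -0.002, -0.401] ang [-0.0, -0.194, 0.001] tcp [ 543. -192.  184.]
 dp [0.334, -0.002, -0.441] ang [-0.0, -0.222, 0.001] tcp [ 556. -195.  191.]
```

The balls are still aboard (161 px blob in the head). I'll go over the tray and tip.

>>> {"name": "step_arm", "arguments": {"targets": [{"dp": [-0.005, 0.001, 0.006], "angular": [-0.003, -0.001, 0.003], "fingers": 1}, {"dp": [-0.017, 0.004, 0.022], "angular": [-0.007, -0.003, 0.011], "fingers": 1}, {"dp": [-0.034, 0.008, 0.044], "angular": [-0.012, -0.006, 0.022], "fingers": 1}, {"dp": [-0.054, 0.012, 0.07], "angular": [-0.018, -0.009, 0.035], "fingers": 1}, {"dp": [-0.074, 0.016, 0.095], "angular": [-0.025, -0.013, 0.049], "fingers": 1}, {"dp": [-0.094, 0.02, 0.12], "angular": [-0.03, -0.016, 0.062], "fingers": 1}, {"dp": [-0.112, 0.023, 0.142], "angular": [-0.035, -0.019, 0.073], "fingers": 1}, {"dp": [-0.124, 0.026, 0.157], "angular": [-0.039, -0.021, 0.082], "fingers": 1}]}}

```text
time: 27.3
tool_pos: [478.1, -173.9, 77.3]
tcp_rot: [-179.7, -23.0, -16.4]
ft_force: [0.1, -0.5, -3.8]
finger_gap: 16.0
grip_force: 107.8
```

>>> {"name": "step_arm", "arguments": {"targets": [{"dp": [-0.002, 0, -0.002], "angular": [0, -0.006, 0], "fingers": 1}, {"dp": [-0.001, 0, -0.019], "angular": [0, -0.022, 0], "fingers": 1}, {"dp": [0.003, 0, -0.042], "angular": [0, -0.044, 0], "fingers": 1}, {"dp": [0.013, 0, -0.066], "angular": [0, -0.068, 0], "fingers": 1}, {"dp": [0.029, 0, -0.088], "angular": [0, -0.093, 0], "fingers": 1}, {"dp": [0.05, 0, -0.108], "angular": [0, -0.118, 0], "fingers": 1}, {"dp": [0.072, 0, -0.122], "angular": [0, -0.14, 0], "fingers": 1}, {"dp": [0.09, 0, -0.131], "angular": [0, -0.156, 0], "fingers": 1}]}}

```text
time: 28.3
tool_pos: [485.6, -176.3, 109.7]
tcp_rot: [-179.7, 5.1, -16.2]
ft_force: [0.9, 0.1, -2.3]
finger_gap: 16.4
grip_force: 107.7
```

>>> {"name": "step_arm", "arguments": {"targets": [{"dp": [0.019, 0, -0.066], "angular": [0, -0.028, 0], "fingers": 1}, {"dp": [0.045, 0, -0.129], "angular": [0, -0.056, 0], "fingers": 1}, {"dp": [0.078, -0.001, -0.191], "angular": [0, -0.083, 0], "fingers": 1}, {"dp": [0.117, -0.001, -0.249], "angular": [0, -0.111, 0], "fingers": 1}, {"dp": [0.163, -0.001, -0.304], "angular": [0, -0.139, 0], "fingers": 1}, {"dp": [0.214, -0.001, -0.355], "angular": [0, -0.167, 0.001], "fingers": 1}, {"dp": [0.272, -0.002, -0.401], "angular": [0, -0.194, 0.001], "fingers": 1}, {"dp": [0.334, -0.002, -0.441], "angular": [0, -0.222, 0.001], "fingers": 1}]}}

```text
time: 29.3
tool_pos: [556.7, -197.0, 191.5]
tcp_rot: [-179.7, 45.0, -16.2]
ft_force: [1.7, -0.2, -1.6]
finger_gap: 16.4
grip_force: 107.8
```

```bash
python3 balls.py; python3 - <<'E'
from plan import *
s=sense();print(s['time'],scoop(cur()),s['joint_pos'].round(),s['ft_force'])
E
```

```text
col top [184 127  17  17 148] [729.9 320.1] [13. 94. 77.]
col top [326 140   7   7  43] [ 705.7 -169. ] [  9. 142. 119.]
col top [173 239   4   4  12] [355.7 379.2] [  6.  92. 138.]
net top 0.49 [ 708.6 -184.7]
col side [244 161   8   8  55] [ 712.8 -213.6] [ 10. 137. 102.]
col side [152 222  21  20 336] [760.9 267.5] [ 13. 122.  78.]
col side [156 251  19   6  46] [697.4 356.7] [14. 96. 67.]
col side [275 291   6   4  17] [353.8 384.4] [  6.  94. 124.]
net side 0.44 [ 713.6 -214.3]
29.5 (array([ 562.2, -198.3,  209.2]), array([-15.9,  60. ,   0.3]), array([ 661.5, -226.6,   32.1])) [-22.  59.  29.  -6. 137.  82.] [-0.36736035  0.33005204 -1.61768091]
```

The wrist load fell by about 0.9 N, so the balls have left the scoop. I'll level and lift away, then swing back over the open bench.

```bash
python3 - <<'E'
from plan import *
W=[.06,.18,.32,.46,.6,.74,.88,1]
a=([562.2,-198.3,209.2],-16,-60);b=([475,-172,205],-16,0);c=([440,-172,150],36,0);d=([423.7,-172.5,90],88.4,0);e=([423.7,-172.5,0],88.4,0)
M=rows(path(a,b,W));print();M=rows(path(b,c,W),M);print();M=rows(path(c,d,W),M);print();M=rows(path(d,e,W),M)
E
```

```text
dp [-0.012, 0.0, 0.017] ang [-0.001, 0.02, -0.0] tcp [ 552. -196.  187.]
 dp [-0.037, -0.0, 0.049] ang [-0.001, 0.06, -0.0] tcp [ 544. -193.  186.]
 dp [-0.068, -0.001, 0.085] ang [-0.001, 0.107, -0.001] tcp [ 535. -190.  186.]
 dp [-0.101, -0.001, 0.12] ang [-0.001, 0.154, -0.001] tcp [ 526. -188.  185.]
 dp [-0.136, -0.002, 0.153] ang [-0.001, 0.2, -0.001] tcp [ 517. -185.  186.]
 dp [-0.173, -0.003, 0.185] ang [-0.001, 0.247, -0.001] tcp [ 508. -182.  186.]
 dp [-0.212, -0.003, 0.216] ang [-0.001, 0.294, -0.002] tcp [ 498. -179.  187.]
 dp [-0.247, -0.004, 0.243] ang [-0.001, 0.334, -0.002] tcp [ 490. -176.  189.]

 dp [-0.014, -0.001, 0.013] ang [0.004, -0.0, -0.017] tcp [ 488. -176.  185.]
 dp [-0.043, -0.004, 0.04] ang [0.013, -0.0, -0.05] tcp [ 484. -174.  179.]
 dp [-0.077, -0.006, 0.07] ang [0.024, -0.0, -0.089] tcp [ 479. -172.  171.]
 dp [-0.113, -0.008, 0.101] ang [0.034, -0.0, -0.128] tcp [ 474. -170.  163.]
 dp [-0.15, -0.01, 0.131] ang [0.045, -0.001, -0.167] tcp [ 469. -168.  156.]
 dp [-0.188, -0.011, 0.161] ang [0.055, -0.001, -0.207] tcp [ 463. -166.  148.]
 dp [-0
[... 658 characters left out ...]
.066, -0.001, -0.248] tcp [ 428. -157.   81.]
 dp [-0.17, -0.106, 0.265] ang [0.075, -0.001, -0.281] tcp [ 424. -157.   74.]

 dp [-0.007, 0.0, 0.026] ang [-0.0, -0.0, 0.0] tcp [ 424. -157.   68.]
 dp [-0.021, 0.0, 0.078] ang [0.0, -0.0, -0.0] tcp [ 424. -157.   58.]
 dp [-0.037, 0.0, 0.139] ang [-0.0, -0.0, 0.0] tcp [ 424. -157.   45.]
 dp [-0.053, 0.001, 0.2] ang [-0.0, -0.0, 0.0] tcp [ 424. -157.   32.]
 dp [-0.07, 0.001, 0.261] ang [-0.0, -0.0, 0.0] tcp [ 424. -157.   20.]
 dp [-0.086, 0.001, 0.322] ang [-0.0, -0.0, 0.0] tcp [ 424. -157.    7.]
 dp [-0.102, 0.001, 0.383] ang [-0.0, -0.0, 0.0] tcp [ 424. -157.   -5.]
 dp [-0.116, 0.002, 0.435] ang [-0.0, -0.0, 0.0] tcp [ 424. -157.  -16.]
```

>>> {"name": "step_arm", "arguments": {"targets": [{"dp": [-0.012, 0, 0.017], "angular": [-0.001, 0.02, 0], "fingers": 1}, {"dp": [-0.037, 0, 0.049], "angular": [-0.001, 0.06, 0], "fingers": 1}, {"dp": [-0.068, -0.001, 0.085], "angular": [-0.001, 0.107, -0.001], "fingers": 1}, {"dp": [-0.101, -0.001, 0.12], "angular": [-0.001, 0.154, -0.001], "fingers": 1}, {"dp": [-0.136, -0.002, 0.153], "angular": [-0.001, 0.2, -0.001], "fingers": 1}, {"dp": [-0.173, -0.003, 0.185], "angular": [-0.001, 0.247, -0.001], "fingers": 1}, {"dp": [-0.212, -0.003, 0.216], "angular": [-0.001, 0.294, -0.002], "fingers": 1}, {"dp": [-0.247, -0.004, 0.243], "angular": [-0.001, 0.334, -0.002], "fingers": 1}]}}

```text
time: 30.5
tool_pos: [489.0, -176.0, 194.5]
tcp_rot: [180.0, -15.8, -16.0]
ft_force: [-0.7, 0.7, -1.0]
finger_gap: 16.3
grip_force: 107.8
```

>>> {"name": "step_arm", "arguments": {"targets": [{"dp": [-0.014, -0.001, 0.013], "angular": [0.004, 0, -0.017], "fingers": 1}, {"dp": [-0.043, -0.004, 0.04], "angular": [0.013, 0, -0.05], "fingers": 1}, {"dp": [-0.077, -0.006, 0.07], "angular": [0.024, 0, -0.089], "fingers": 1}, {"dp": [-0.113, -0.008, 0.101], "angular": [0.034, 0, -0.128], "fingers": 1}, {"dp": [-0.15, -0.01, 0.131], "angular": [0.045, -0.001, -0.167], "fingers": 1}, {"dp": [-0.188, -0.011, 0.161], "angular": [0.055, -0.001, -0.207], "fingers": 1}, {"dp": [-0.227, -0.012, 0.19], "angular": [0.065, -0.001, -0.246], "fingers": 1}, {"dp": [-0.261, -0.011, 0.215], "angular": [0.074, -0.001, -0.279], "fingers": 1}]}}

```text
time: 31.5
tool_pos: [452.0, -163.2, 138.2]
tcp_rot: [179.5, -15.0, 36.2]
ft_force: [0.6, 0.6, -2.6]
finger_gap: 16.6
grip_force: 107.7
```

```bash
python3 balls.py; python3 - <<'E'
from plan import *
s=sense();print(s['time'],scoop(cur()),s['ft_force'])
E
```

```text
col top [184 127  17  17 146] [730.1 319.5] [13. 95. 78.]
col top [341 136   8   8  48] [ 718.9 -225.7] [  9. 130. 116.]
col top [326 140   7   7  43] [ 705.7 -169. ] [  9. 135. 120.]
col top [363 143   8   7  49] [ 695.4 -305.5] [  9. 134. 113.]
col top [173 239   4   4  11] [355.5 379.5] [  7.  88. 139.]
net top 0.62 [ 724.  -215.1]
net top 0.45 [ 689.3 -295.3]
net top 0.42 [ 707.9 -182.5]
col side [244 160   8   9  56] [ 713.  -214.1] [ 10. 135. 102.]
col side [152 222  22  20 329] [760.9 268. ] [ 13. 123.  78.]
col side [156 250  19   7  49] [696.3 356.1] [13. 97. 67.]
col side [275 291   6   4  16] [353.7 384.5] [  6.  92. 124.]
net side 0.38 [ 709.9 -212.4]
31.7 (array([ 439.8, -172. ,  154.2]), array([35.8, -0.1, -0.5]), array([606.1, -52.1, 155.4])) [-0.10478858  0.07930059 -2.7969093 ]
```

All three balls are in the tray, at (719,-226), (706,-169) and (695,-305). Now I'll lay the scoop down on the open bench.

>>> {"name": "step_arm", "arguments": {"targets": [{"dp": [-0.009, -0.007, 0.016], "angular": [0.004, 0, -0.017], "fingers": 1}, {"dp": [-0.026, -0.021, 0.049], "angular": [0.013, 0, -0.051], "fingers": 1}, {"dp": [-0.048, -0.036, 0.087], "angular": [0.024, 0, -0.09], "fingers": 1}, {"dp": [-0.071, -0.052, 0.124], "angular": [0.034, 0, -0.129], "fingers": 1}, {"dp": [-0.096, -0.067, 0.161], "angular": [0.045, -0.001, -0.169], "fingers": 1}, {"dp": [-0.121, -0.081, 0.198], "angular": [0.055, -0.001, -0.208], "fingers": 1}, {"dp": [-0.147, -0.095, 0.234], "angular": [0.066, -0.001, -0.248], "fingers": 1}, {"dp": [-0.17, -0.106, 0.265], "angular": [0.075, -0.001, -0.281], "fingers": 1}]}}

```text
time: 32.7
tool_pos: [425.1, -157.6, 77.4]
tcp_rot: [179.9, -14.6, 88.4]
ft_force: [0.6, -0.4, -1.8]
finger_gap: 16.4
grip_force: 107.7
```

```bash
python3 - <<'E'
from plan import *
print(scoop(cur()))
M=rows([T(Ro.from_euler('z',88.4,degrees=True).as_matrix(),[423.7,-172.5,z])@np.linalg.inv(TS) for z in (70,40,15,2,1,0)])
E
```

```text
(array([ 424.3, -172.8,   93.8]), array([88.4,  0.3, -0.3]), array([430. ,  32.2,  93.6]))
 dp [-0.028, -0.004, 0.115] ang [0.002, 0.002, 0.0] tcp [ 424. -157.   54.]
 dp [-0.066, -0.004, 0.26] ang [0.002, 0.002, 0.0] tcp [ 424. -157.   24.]
 dp [-0.097, -0.004, 0.381] ang [0.002, 0.002, 0.0] tcp [ 424. -157.   -1.]
 dp [-0.114, -0.004, 0.444] ang [0.002, 0.002, 0.0] tcp [ 424. -157.  -14.]
 dp [-0.115, -0.004, 0.449] ang [0.002, 0.002, 0.0] tcp [ 424. -157.  -15.]
 dp [-0.116, -0.004, 0.454] ang [0.002, 0.002, 0.0] tcp [ 424. -157.  -16.]
```

>>> {"name": "step_arm", "arguments": {"targets": [{"dp": [-0.025, 0, 0.09], "angular": [0, 0, 0], "fingers": 1}, {"dp": [-0.053, 0, 0.2], "angular": [0, 0, 0], "fingers": 1}, {"dp": [-0.08, 0, 0.3], "angular": [0, 0, 0], "fingers": 1}, {"dp": [-0.1, 0, 0.38], "angular": [0, 0, 0], "fingers": 1}, {"dp": [-0.11, 0, 0.415], "angular": [0, 0, 0], "fingers": 1}, {"dp": [-0.114, 0, 0.428], "angular": [0, 0, 0], "fingers": 1}, {"dp": [-0.115, 0, 0.431], "angular": [0, 0, 0], "fingers": 1}, {"dp": [-0.115, 0, 0.431], "angular": [0, 0, 0], "fingers": 1}]}}

```text
time: 33.7
tool_pos: [425.0, -158.1, -12.1]
tcp_rot: [180.0, -14.7, 88.3]
ft_force: [0.2, 0.2, -2.2]
finger_gap: 16.8
grip_force: 107.7
```

```bash
python3 - <<'E'
from plan import *
snapshot('top')
s=sense();print(s['time'],s['tool_pos'],s['ft_force'],s['wrist_torque'],scoop(cur()))
E
```

```text
33.75 [ 424.96593034 -158.11209804  -12.07192701] [ 0.40557375  0.26248992 -2.45824199] [-0.28709612  0.00885205  0.01947104] (array([ 424.2, -173.3,    4.3]), array([88.3,  0.3, -0.2]), array([430.2,  31.6,   4.4]))
```

Still 4 mm up, so I'll go down that last bit, open, and withdraw straight up along the tool.

>>> {"name": "step_arm", "arguments": {"targets": [{"dp": [-0.002, 0, 0.008], "angular": [0, 0.001, 0], "fingers": 1}, {"dp": [-0.004, 0, 0.015], "angular": [0, 0.002, 0], "fingers": 1}, {"dp": [-0.005, 0, 0.02], "angular": [0, 0.002, 0], "fingers": 1}, {"dp": [-0.005, 0, 0.02], "angular": [0, 0.002, 0], "fingers": 1}, {"dp": [-0.005, 0, 0.02], "angular": [0, 0.002, 0], "fingers": 1}, {"dp": [-0.005, 0, 0.02], "angular": [0, 0.002, 0], "fingers": 1}, {"dp": [-0.005, 0, 0.02], "angular": [0, 0.002, 0], "fingers": 1}, {"dp": [-0.005, 0, 0.02], "angular": [0, 0.002, 0], "fingers": 1}]}}

```text
time: 34.75
tool_pos: [424.6, -157.8, -16.1]
tcp_rot: [-180.0, -15.1, 88.3]
ft_force: [-3.1, 0.9, 6.6]
finger_gap: 16.2
grip_force: 109.1
```

>>> {"name": "step_arm", "arguments": {"targets": [{"dp": [0, 0, 0], "angular": [0, 0, 0], "fingers": 0.75}, {"dp": [0, 0, 0], "angular": [0, 0, 0], "fingers": 0.6}, {"dp": [0, 0, 0], "angular": [0, 0, 0], "fingers": 0.3}, {"dp": [0, 0, 0], "angular": [0, 0, 0], "fingers": 0}, {"dp": [0, 0, 0], "angular": [0, 0, 0], "fingers": 0}, {"dp": [0, 0, 0], "angular": [0, 0, 0], "fingers": 0}, {"dp": [0, 0, 0], "angular": [0, 0, 0], "fingers": 0}, {"dp": [0, 0, 0], "angular": [0, 0, 0], "fingers": 0}], "newtons": 20}}

```text
time: 35.75
tool_pos: [424.5, -157.7, -16.7]
tcp_rot: [-180.0, -15.1, 88.3]
ft_force: [-0.5, -0.4, -1.0]
finger_gap: 85.0
grip_force: 0.0
```

>>> {"name": "step_arm", "arguments": {"targets": [{"dp": [0, 0, -0.05], "angular": [0, 0, 0], "fingers": 0}, {"dp": [0, 0, -0.15], "angular": [0, 0, 0], "fingers": 0}, {"dp": [0, 0, -0.3], "angular": [0, 0, 0], "fingers": 0}, {"dp": [0, 0, -0.5], "angular": [0, 0, 0], "fingers": 0}, {"dp": [0, 0, -0.7], "angular": [0, 0, 0], "fingers": 0}, {"dp": [0, 0, -0.9], "angular": [0, 0, 0], "fingers": 0}, {"dp": [0, 0, -0.9], "angular": [0, 0, 0], "fingers": 0}, {"dp": [0, 0, -0.9], "angular": [0, 0, 0], "fingers": 0}]}}

```text
time: 36.75
tool_pos: [423.1, -204.5, 157.0]
tcp_rot: [-180.0, -15.1, 88.3]
ft_force: [-0.5, -0.2, -0.5]
finger_gap: 85.3
grip_force: 0.0
```

```bash
python3 look.py w9 0; python3 balls.py; python3 - <<'E'
from h import *
im=cv2.resize(snapshot('top')[90:330,110:430],(480,360),interpolation=cv2.INTER_CUBIC);b=cv2.resize(cv2.imread('pics/w9.png'),(320,240))
o=np.zeros((360,800,3),np.uint8);o[:,:480]=im;o[:240,480:]=b;cv2.imwrite('pics/f.png',o);print(sense()['time'])
E
```

```text
[ 422.69218462 -204.00102008  156.29555016] [-179.8890607   -15.11538402   88.24721949] [-42.  -3. 102.  11.  91. -41.] 85.26250173601935 0.0
bay 0.6 [ 69. 418.] [ 161.1 -440.7]
bay 0.45 [277.  15.] [430.3  35.4]
guard 0.66 [ 76. 417.] [ 169.4 -438.7]
ball0 0.93 [518. 304.] [ 699.4 -308.5]
ball0 0.7 [521. 186.] [ 703.5 -172.7]
ball0 0.62 [535. 232.] [ 720.9 -226.1]
scoop_grip 0.56 [278. 191.] [ 424.8 -171.7]
scoop_lip 0.97 [278.  14.] [431.1  35.7]
tray 0.73 [481. 233.] [ 663.2 -226.5]
green [ 268   88   17  166 2813] [array([418.2, -69.2]), array([434.2, -69.7]), array([ 429.3, -234.2]), array([ 413.4, -233.7])]
yellow [   0  238  136   53 1835] [array([ 164.8, -220.4]), array([ 169.7, -208.3]), array([ 297.3, -247.5]), array([ 293. , -259.2])]
col top [184 127  17  17 147] [729.6 320.1] [13. 94. 79.]
col top [341 136   8   8  47] [ 718.8 -225.4] [  9. 131. 117.]
col top [326 140   7   7  43] [ 705.7 -169. ] [  9. 134. 122.]
col top [363 143   8   7  48] [ 695.3 -305.2] [  9. 136. 115.]
col top [173 239   4   4  11] [355.8 379.1] [  6.  87. 141.]
net top 0.58 [ 712.9 -215.6]
net top 0.55 [ 687.1 -294.5]
net top 0.48 [ 703.5 -182.1]
col side [258 153   9   8  55] [ 689.3 -291.2] [ 10. 134.  99.]
col side [244 160   8   9  56] [ 713.  -214.1] [ 11. 136. 102.]
col side [152 222  21  20 336] [760.7 268. ] [ 13. 123.  78.]
col side [156 253  16   4  46] [696.9 357.9] [13. 97. 67.]
col side [275 290   6   5  19] [353.8 384. ] [  6.  95. 123.]
net side 0.57 [ 713.2 -213.5]
net side 0.37 [ 680.3 -294. ]
37.35
```

View pics/f.png

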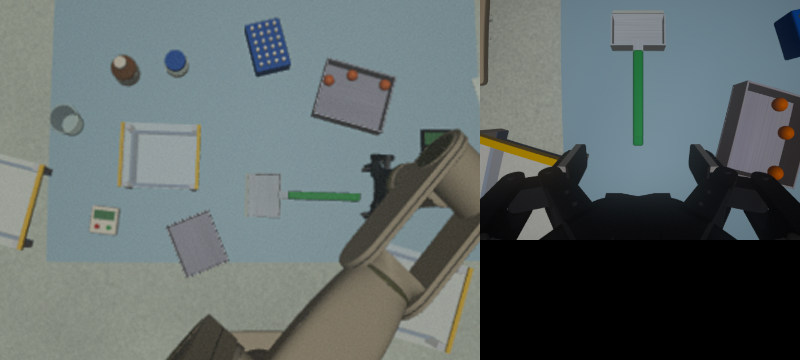

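The final picture shows all three balls in the large tray (top view, about (330,80), (352,75) and (385,85)), the bay empty, the scoop flat on the open bench, and the gripper clear of it.

```bash
python3 -c "
from bench import *
print(hand_in())"
```

```text
the job is handed in; nothing more can be done
None
```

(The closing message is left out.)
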